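Put the washed food-processor discs and pusher away

TASK

Put the washed food-processor parts away: push every slicing and grating disc that stands in the dish drainer down through an empty slot of the white storage caddy, one disc to a slot, until it is fully home on the slot's floor, and plug the pusher into the feed tube of the processor's lid until its flange sits on the rim. Leave the lid lying flat on the worktop, and do not disturb the mug, the trivet or the funnel.

Things in the scene. Friction and masses are not known exactly. Their poses are not given: they have to be found in the camera images.
- disc1_c (a point): centre of a round flat processor disc (slicing disc with two long blade slits), 140 mm in diameter, 8 mm thick, about 0.12 kg, grey plastic rim, steel face. Its x is the disc's axis, normal to the faces. It starts on edge in the dish drainer, centre about 89 mm and top 159 mm above the worktop. Any disc fits any slot. May be absent.
- disc2_c (a point): centre of a round flat processor disc (coarse grater with large holes), 140 mm in diameter, 8 mm thick, about 0.12 kg, grey plastic rim, steel face. Its x is the disc's axis, normal to the faces. It starts on edge in the dish drainer, centre about 89 mm and top 159 mm above the worktop. Any disc fits any slot. May be absent.
- disc3_c (a point): centre of a round flat processor disc (fine grater with small holes), 140 mm in diameter, 8 mm thick, about 0.12 kg, grey plastic rim, steel face. Its x is the disc's axis, normal to the faces. It starts on edge in the dish drainer, centre about 89 mm and top 159 mm above the worktop. Any disc fits any slot. May be absent.
- disc4_c (a point): centre of a round flat processor disc (shredder with medium holes), 140 mm in diameter, 8 mm thick, about 0.12 kg, grey plastic rim, steel face. Its x is the disc's axis, normal to the faces. It starts on edge in the dish drainer, centre about 89 mm and top 159 mm above the worktop. Any disc fits any slot. May be absent.
- drainer: fixed wire dish drainer, 290 (x) x 150 (y) mm, origin under its centre on the worktop. It holds discs on edge, their axes along its x, at x = -84, -28, 28, 84 mm, between wire hoops that reach 98 mm above the worktop; the upper 60 mm of each disc stands free to be pinched across its thickness from above.
- caddy: fixed white plastic storage caddy, a block 236 (x) x 162 (y) x 100 (high) mm, origin under its centre on the worktop. Four slots run along its y, at x = -84, -28, 28, 84 mm, all empty at the start. Fully home, a disc stands on the slot floor, 8 mm above the worktop: its centre is 78 mm and its top 148 mm above the worktop.
- slot1 (a point): mouth of slot 1 of the caddy, centre of the opening at deck height (100 mm up). x: across the slot, where a disc's axis goes; y: along it. 146 mm long, 12 mm wide, edges bevelled to 24 mm over the top 10 mm, floor 92 mm below this point. A leaf spring on the +x side presses the disc with 3 to 4 N, so it must be pushed down with some 5 to 10 N and stays where it is left.
- slot2 (a point): mouth of slot 2 of the caddy, centre of the opening at deck height (100 mm up). x: across the slot, where a disc's axis goes; y: along it. 146 mm long, 12 mm wide, edges bevelled to 24 mm over the top 10 mm, floor 92 mm below this point. A leaf spring on the +x side presses the disc with 3 to 4 N, so it must be pushed down with some 5 to 10 N and stays where it is left.
- slot3 (a point): mouth of slot 3 of the caddy, centre of the opening at deck height (100 mm up). x: across the slot, where a disc's axis goes; y: along it. 146 mm long, 12 mm wide, edges bevelled to 24 mm over the top 10 mm, floor 92 mm below this point. A leaf spring on the +x side presses the disc with 3 to 4 N, so it must be pushed down with some 5 to 10 N and stays where it is left.
- slot4 (a point): mouth of slot 4 of the caddy, centre of the opening at deck height (100 mm up). x: across the slot, where a disc's axis goes; y: along it. 146 mm long, 12 mm wide, edges bevelled to 24 mm over the top 10 mm, floor 92 mm below this point. A leaf spring on the +x side presses the disc with 3 to 4 N, so it must be pushed down with some 5 to 10 N and stays where it is left.
- tube_mouth (a point): centre of the feed tube's mouth on the processor's loose grey lid, 100 mm above the worktop; z up. The lid (190 mm diameter, 25 mm high, 0.4 kg, lying on the worktop) has its centre at x = -45 mm of this point. Opening 60 (x) x 42 (y) mm, bevelled to 72 x 54 mm over the top 10 mm, 75 mm deep; outside 80 x 62 mm.
- pusher_c (a point): centre of the white pusher, 58 mm above its foot; 116 mm tall, about 0.15 kg, standing on its foot; z up. From below: stem 56 (x) x 38 (y) x 70 mm, flange 84 x 66 x 8 mm, grip 60 (x) x 26 (y) x 38 mm, pinched across the 26 mm from above. Fits the tube either way round. Home, the flange rests on the rim and this point is 12 mm below the mouth.
- mug: white enamel mug, 80 mm in diameter, 85 mm high, bystander; origin under its centre.
- trivet: slatted wooden trivet, about 130 x 124 x 20 mm, bystander; origin under its centre.
- funnel: blue plastic funnel standing mouth down, 104 mm in diameter, 105 mm high, bystander; origin under its centre.
Mind the look-alikes: they are no part of the job. What is shaped like the part that bears disc1_c but turquoise or yellow is not meant.

How it is judged:
By the outcome, as a careful person would: the job done as asked, in the order asked, and still so for the second after the job is handed in, with the robot touching nothing.
Of disc1, disc2, disc3, disc4 only 3 to 4 are there at a start; the rules pass over those that are not, and their reading is None.
At some moment in a run one of lid may be knocked a few centimetres aside while the robot is not near it.
It also fails if it takes over 210 s, if anything falls off the work surface, if the arm or the gripper's body presses on something with over 40 N, if the wrist force passes 120 N, or if a joint passes its speed limit or range.

ROBOT

A 7-joint arm with a two-finger parallel gripper is mounted at the origin on the work surface. World frame = base frame: x ahead of the robot, y to its left, z up, the work surface at z = 0. Lengths are in m, angles in rad, forces in N, time in s.
With the tool pointing down it reaches from about 0.35 to 0.9 m from the base axis. Payload 8.1 kg.
Tool frame: the origin (TCP) lies at the very end of the fingers, on their centre line; the grasp point (between the pads) lies arm.hold_point_z behind it (arm.hold_point_z is the distance from the TCP to the grasp point, in m); z points along the fingers, y is the line along which they close (so a half turn about z gives the same grasp; the last joint's range is limited). The gripper opens to 92 mm and grips with 3 to 60 N. Pads are 19 mm wide; open, the fingers measure 130 mm over their backs; the gripper's body (75 mm by 190 mm) begins 47 mm behind the grasp point.
Start: joints at [-1.228, 0.434, 0.025, 1.573, -0.012, 1.134, -0.075], TCP at [0.27, 0.564, 0.192] pointing down, gripper open.
Joint ranges: [-2.62, 2.62], [-0.44, 2.09], [-1.27, 1.32], [0.08, 2.57], [-1.32, 4.46], [0.12, 2], [-2.74, 2.74]. Speed limits (rad/s): [2.22, 2.22, 3.01, 3.01, 3.14, 3.14, 3.14].

INTERFACE

Orientations are given as a rotation vector (axis times angle).
In Python, from cell import arm, vision, job, cut_out gives the robot as it stands. The module is installed in compiled form; this text tells all that it offers.
- The arm moves only by the tool play_rows, never from a script. Its argument "increments" is text: rows parted by semicolons, each of 5 numbers parted by spaces: the shift along the tool's x, y, z in cm, then the turn about the tool's z in degrees, then the opening, from -1 (shut) to 1 (fully open), so that 0 is half open. A call has 1 to 5 rows; each row shifts and turns the commanded pose from where the row before left it, along the tool's axes as they then stand; what a row does not reach is not made up. A row lasts 1/12 s, in which the tool goes at most 41.7 mm and 7.16 degrees, less where a joint would pass 70% of its speed; a pose out of reach is approached as far as the arm can. A call is refused whole if a number of a shift passes 4.17 or a number of a turn 7.16, either way. A call with a gripper value outside its range is refused whole. The fingers move at their own pace and stop on an object; "grip_force" is the grip in N (left out, the last holds). Time passes only in rows, so rows that do not move let the fingers close. It gives the time, the measured TCP pose, the force, the opening and the grip force at its end, in the units of the state.
- arm.observe(): the state, without advancing time (a new reading comes with each control period).
- vision.get_image(name): name is "side" or "top"; returns a dict with "frame" (384x512x3 uint8, red, green, blue), "z_map" (384x512 float32, m along the optical axis (not along the pixel's ray), 0 where there is no reading), "mtx" (3x3 intrinsics, pixels), "distortion" ([k1, k2, p1, p2, k3] as OpenCV has them; the pictures are not rectified), "cam_to_world" (4x4, takes a point from camera to world coordinates). Camera axes: x right, y up, looking along -z (the intrinsics and any distortion apply to the point x, -y, -z); pixel columns grow to the right and rows downward; lengths in m; the calibration is good to about 2 mm. A picture is of the moment at which its call begins.
- job.sign_off(): hands the job in; it is judged then, once.
Trained networks look in a picture, given as the dict that the camera call returned (one of the last four; its "shot" number tells which), for a name from the list of things; names that differ only in an ending like _2 or _b are one class to them, and where a whole thing is asked for, a point or a joint stands for the part that bears it (a point fixed in the world has none). Each returns a list of dicts, best first, with "confidence" (0 to 1); they miss things now and then, are a little off and sometimes report something else, mostly with a low value. They report only what shows in the picture. A call takes as long as a camera call. They do not tell look-alikes from the thing itself.
- cut_out(query, picture): "mask" (384x512 bool, what is visible of it) and "point" ([row, column] in pixels, amid what is visible of it).
The state is a dict: "clock": time; "joints": joint angles; "dq": joint speeds; "joint_efforts": joint torques, N m; "position": TCP position; "ee_rot": TCP orientation; "force": force on the tool from outside, world axes, zero at the start; "ft_torque": the same for the moment, N m; "width": opening from 0.0 (shut) to 1.0 (fully open); "gripper_force": force on a finger pad.
Only numpy, scipy, OpenCV 4.12 (cv2) and the standard library are available. Lean on these libraries where they do the work, as an engineer would, in place of code of your own. Each camera call takes 0.05 s, during which the arm holds its last target. There are 200 camera calls.

## Working session

There is one attempt and no reset: what is moved stays moved. The work goes in short steps, Python scripts to look and compute and a tool call to move; the robot and the scene stay as the last step left them, time stands still between calls to the robot, and variables do not carry over. Pictures are saved under pics/ and viewed, at most 14 in all, crops included, and the job is handed in when it is done.

Besides the shell and the picture viewer there is one more tool, called after "Call:" as name(argument=value, ...), one argument or row to a line, values as JSON. play_rows: Moves the arm, as the interface text tells. Its arguments: {"type":"object","properties":{"increments":{"type":"string"},"grip_force":{"type":"number"}},"required":["increments"]}

```bash
mkdir -p pics; cat > h.py <<'E'
import numpy as np, cv2
from cell import arm, vision, job, cut_out
def pts(p):
    z=p["z_map"]; h,w=z.shape
    u,v=np.meshgrid(np.arange(w),np.arange(h))
    n=cv2.undistortPoints(np.stack([u,v],-1).reshape(-1,1,2).astype(np.float64),np.array(p["mtx"],float),np.array(p["distortion"],float)).reshape(h,w,2)
    c=np.stack([n[...,0]*z,-n[...,1]*z,-z,np.ones_like(z)],-1)
    P=(c@np.array(p["cam_to_world"]).T)[...,:3]; P[z<=0]=np.nan
    return P
def save(p,n): cv2.imwrite(n,p["frame"][...,::-1])
E
python3 - <<'E'
from h import *
s=arm.observe(); print(s); print(arm.hold_point_z)
t=vision.get_image("top"); d=vision.get_image("side")
save(t,"pics/top0.png"); save(d,"pics/side0.png")
for nm,p in (("top",t),("side",d)):
    P=pts(p)
    for q in ["disc1_c","disc2_c","disc3_c","disc4_c","drainer","caddy","tube_mouth","pusher_c","mug","trivet","funnel"]:
        for r in cut_out(q,p)[:4]:
            m=r["mask"]; X=P[m]; X=X[~np.isnan(X[:,0])]
            if len(X)<5: continue
            print(nm,q,round(r["confidence"],2),[int(a) for a in r["point"]],m.sum(),"med",np.median(X,0).round(3),"lo",np.percentile(X,2,0).round(3),"hi",np.percentile(X,98,0).round(3))
E
```

```text
{'clock': 0.0, 'joints': array([-1.22760905,  0.43519128,  0.02494356,  1.57410681, -0.01159537,
        1.13397395, -0.07509223]), 'dq': array([-1.87108935e-03,  1.96457048e-04, -8.60857575e-04, -4.45524238e-05,
       -1.42434914e-03,  9.66523954e-04,  3.49350314e-03]), 'joint_efforts': array([-3.54185613e-04, -6.67838573e+01,  9.84919667e-01, -3.14473557e+01,
       -6.05607172e-02,  4.25156776e-02,  1.57961535e-04]), 'position': array([0.2692796 , 0.56339288, 0.1912606 ]), 'ee_rot': array([-6.94461846e-01, -3.06365800e+00,  2.38769581e-03]), 'force': array([ 1.08165453,  0.159222  , -0.32918454]), 'ft_torque': array([ 0.0083513 , -0.03002465, -0.02070965]), 'gripper_force': 0.0, 'width': 1.0028260460428893}
0.0188
top disc1_c 0.67 [166, 386] 444 med [ 0.613 -0.503  0.089] lo [ 0.551 -0.529  0.001] hi [ 0.678 -0.489  0.141]
top disc1_c 0.59 [243, 327] 240 med [ 0.357 -0.304  0.133] lo [ 0.351 -0.369  0.062] hi [ 0.364 -0.246  0.16 ]
top disc1_c 0.5 [297, 312] 188 med [ 0.193 -0.27   0.12 ] lo [ 0.166 -0.337  0.025] hi [ 0.218 -0.221  0.142]
top disc2_c 0.51 [225, 324] 292 med [ 0.
[... 2403 characters left out ...]
0.004 0.074] lo [ 0.39  -0.019 -0.002] hi [0.489 0.133 0.114]
side tube_mouth 0.96 [186, 257] 2704 med [0.598 0.012 0.023] lo [ 0.517 -0.083 -0.002] hi [0.689 0.095 0.096]
side pusher_c 0.9 [193, 208] 1096 med [0.423 0.004 0.075] lo [ 0.39  -0.018  0.004] hi [0.463 0.048 0.114]
side mug 0.68 [160, 172] 4330 med [0.449 0.209 0.081] lo [0.358 0.172 0.002] hi [0.602 0.341 0.099]
side mug 0.61 [140, 244] 578 med [0.737 0.223 0.061] lo [0.676 0.147 0.009] hi [0.787 0.299 0.09 ]
side trivet 0.77 [205, 367] 1180 med [ 0.75  -0.272  0.016] lo [ 0.685 -0.328 -0.004] hi [ 0.812 -0.21   0.019]
side funnel 0.58 [168, 313] 649 med [ 0.796 -0.044  0.026] lo [ 0.766 -0.078  0.   ] hi [ 0.83  -0.003  0.094]
```

```bash
python3 - <<'E'
import cv2,numpy as np
a=cv2.imread("pics/top0.png");b=cv2.imread("pics/side0.png")
cv2.imwrite("pics/top0b.png",cv2.resize(a,(800,600)))
cv2.imwrite("pics/side0b.png",cv2.resize(b[120:340,150:470],(800,550),interpolation=cv2.INTER_CUBIC))
E
```

```text
(no output)
```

View pics/top0b.png

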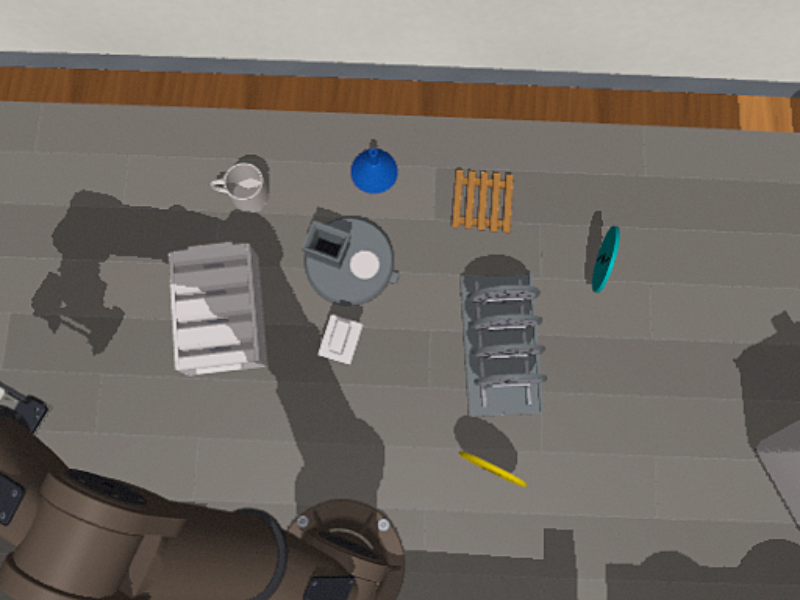

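View pics/side0b.png

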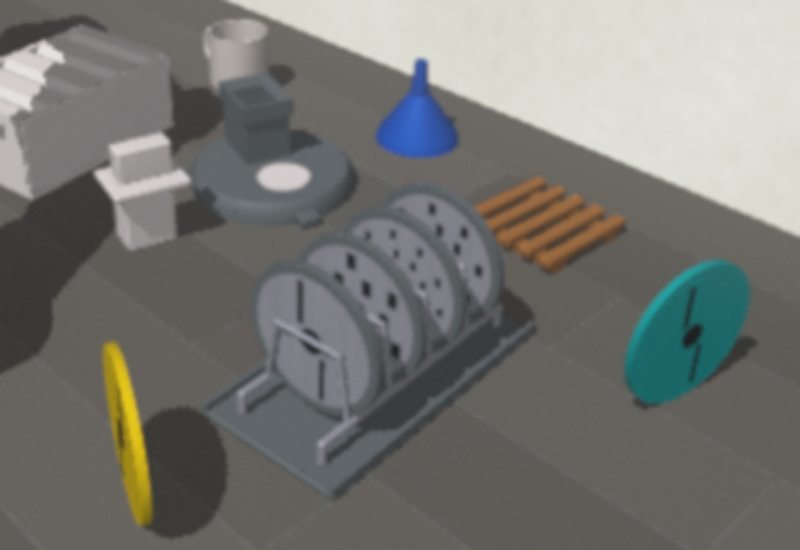

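Top view (800x600): four grey discs stand in the drainer, with tops at about (505,293), (507,322), (508,350) and (508,380). Two look-alikes are outside it: yellow at (490,468) and turquoise at (605,258). Only the grey ones fit the description, and the side crop confirms this: grey rims, slits in the front disc and holes in the other three. The caddy is at (215,308), the lid at (350,260), the tube at (325,243) and the pusher at (341,338).

```bash
cat >> h.py <<'E'
def caddyfit(P):
    x=P.reshape(-1,3); x=x[~np.isnan(x[:,0])]
    s=x[(x[:,0]>.3)&(x[:,0]<.66)&(x[:,1]>.14)&(x[:,1]<.4)&(abs(x[:,2]-.1)<.008)]
    return cv2.minAreaRect((s[:,:2]*1000).astype(np.float32)),s
def discfit(P,x0,y0,zlo=.115,zhi=.175):
    x=P.reshape(-1,3); x=x[~np.isnan(x[:,0])]
    s=x[(abs(x[:,0]-x0)<.022)&(abs(x[:,1]-y0)<.09)&(x[:,2]>zlo)&(x[:,2]<zhi)]
    b=np.polyfit(s[:,1],s[:,0],1)
    for _ in range(3):
        k=abs(s[:,0]-np.polyval(b,s[:,1]))<.007; b=np.polyfit(s[k,1],s[k,0],1)
    s=s[k]
    return s,b
def show(n,s,b):
    e=[np.percentile(s[(abs(s[:,2]-z)<.006)][:,1],[3,97]).round(4) for z in (.12,.135,.15) if (abs(s[:,2]-z)<.006).sum()>3]
    ym=np.mean([q.mean() for q in e]) if e else np.nan
    print(n,"n",len(s),"slope deg",np.degrees(np.arctan(b[0])).round(2),"x@y",np.polyval(b,ym).round(4),"ymid",ym.round(4),"top",np.percentile(s[:,2],99).round(4),"xr",np.percentile(s[:,0],[3,97]).round(4))
E
python3 - <<'E'
from h import *
A={n:pts(vision.get_image(n)) for n in ("top","side")}
for n,P in A.items():
    r,s=caddyfit(P); print(n,"caddy",r,len(s))
    for x0 in (.358,.414,.469,.525):
        show((n,x0),*discfit(P,x0,-.307))
    x=P.reshape(-1,3); x=x[~np.isnan(x[:,0])]
    s=x[(abs(x[:,0]-.65)<.08)&(abs(x[:,1]-.05)<.09)&(x[:,2]>.08)&(x[:,2]<.115)]
    print("tube",cv2.minAreaRect((s[:,:2]*1000).astype(np.float32)),np.median(s,0),len(s))
    s=x[(abs(x[:,0]-.425)<.07)&(abs(x[:,1]-.02)<.07)]
    for lo,hi in((.105,.13),(.07,.085)):
        q=s[(s[:,2]>lo)&(s[:,2]<hi)]
        print("pusher",cv2.minAreaRect((q[:,:2]*1000).astype(np.float32)),len(q),np.median(q,0))
    s=x[(abs(x[:,0]-.6)<.12)&(abs(x[:,1]-.015)<.12)&(x[:,2]>.018)&(x[:,2]<.032)]
    print("lid",cv2.minEnclosingCircle((s[:,:2]*1000).astype(np.float32)))
E
```

```text
top caddy ((480.2539978027344, 270.8938293457031), (256.6173095703125, 161.84317016601562), 8.797087669372559) 3156
('top', 0.358) n 168 slope deg -4.15 x@y 0.3586 ymid -0.3117 top 0.1634 xr [0.3522 0.3654]
('top', 0.414) n 190 slope deg -4.25 x@y 0.4144 ymid -0.3058 top 0.1625 xr [0.4083 0.4214]
('top', 0.469) n 199 slope deg -4.18 x@y 0.4701 ymid -0.3017 top 0.1611 xr [0.4638 0.4773]
('top', 0.525) n 207 slope deg -4.0 x@y 0.5256 ymid -0.2968 top 0.1623 xr [0.5198 0.5331]
tube ((620.6463623046875, 58.665489196777344), (81.74109649658203, 63.83710861206055), 71.66790771484375) [0.62450847 0.05948343 0.0968089 ] 324
pusher ((428.44244384765625, 20.71424674987793), (26.106672286987305, 60.00735855102539), 76.42352294921875) 180 [0.42799147 0.02037952 0.11610679]
pusher ((428.85614013671875, 20.997825622558594), (66.21204376220703, 84.55384826660156), 74.97557067871094) 382 [0.42451956 0.01608814 0.07822623]
lid ((600.2618408203125, 9.799172401428223), 100.1092758178711)
side caddy ((484.2828369140625, 267.7380065917969), (240.96853637695312, 169.3329315185547), 8.798458099365234) 1512
[... 170 characters left out ...]
.4109 0.4235]
('side', 0.469) n 659 slope deg -4.41 x@y 0.4713 ymid -0.3075 top 0.1561 xr [0.4668 0.4792]
('side', 0.525) n 614 slope deg -4.57 x@y 0.5267 ymid -0.3025 top 0.1562 xr [0.5221 0.5346]
tube ((623.6165771484375, 54.71056365966797), (88.70025634765625, 64.73526000976562), 70.6574935913086) [0.62491204 0.05100664 0.09131444] 358
pusher ((429.9696044921875, 15.90997314453125), (29.936763763427734, 58.905967712402344), 78.92168426513672) 168 [0.42869437 0.01251077 0.11253708]
pusher ((431.2755432128906, 17.045753479003906), (69.71395874023438, 85.38996887207031), 74.18267822265625) 332 [0.41771208 0.00201807 0.07531035]
lid ((607.6323852539062, 11.714780807495117), 93.56670379638672)
```

Call:
play_rows(
  increments="0 0 -4 7 -0.13; 0 0 -4 7 -0.13; 0 0 -1 7 -0.13; 0 0 0 7 -0.13; 0 0 0 7 -0.13",
  grip_force=40,
)

```text
clock: 1.72
position: [0.2698, 0.5646, 0.2836]
ee_rot: [-1.592, -2.708, -0.004]
force: [-0.1, 0.4, -0.3]
width: 0.689
gripper_force: 0.0
```

Call:
play_rows(
  increments="0 0 0 7 -0.13; 0 0 0 7 -0.13; 0 0 0 7 -0.13; 0 0 0 7 -0.13; 0 0 0 1.5 -0.13",
)

```text
clock: 2.13
position: [0.2694, 0.5639, 0.282]
ee_rot: [2.229, 2.214, 0.0]
force: [0.0, 0.0, -0.5]
width: 0.44
gripper_force: 0.0
```

Call:
play_rows(
  increments="-3.7 1.1 0 -5 -0.13; -3.7 1.1 0 0 -0.13; -3.7 1.1 0 0 -0.13; -3.7 1.1 0 0 -0.13; -3.7 1.1 0 0 -0.13",
)

```text
clock: 2.55
position: [0.3374, 0.3815, 0.2821]
ee_rot: [-2.119, -2.319, -0.001]
force: [1.1, 1.4, -0.2]
width: 0.435
gripper_force: 0.0
```

Call:
play_rows(
  increments="-3.7 1.1 0 0 -0.13; -3.7 1.1 0 0 -0.13; -3.7 1.1 0 0 -0.13; -3.7 1.1 0 0 -0.13; -3.7 1.1 0 0 -0.13",
)

```text
clock: 2.97
position: [0.4082, 0.2019, 0.2823]
ee_rot: [-2.119, -2.319, -0.001]
force: [0.5, -0.3, 0.1]
width: 0.434
gripper_force: 0.0
```

Call:
play_rows(
  increments="-3.7 1.1 0 0 -0.13; -3.7 1.1 0 0 -0.13; -3.7 1.1 0 0 -0.13; -3.7 1.1 0 0 -0.13; -3.7 1.1 0 0 -0.13",
)

```text
clock: 3.38
position: [0.479, 0.0223, 0.2824]
ee_rot: [2.119, 2.319, 0.002]
force: [0.8, 0.7, 0.1]
width: 0.434
gripper_force: 0.0
```

Call:
play_rows(
  increments="-3.7 1.1 0 0 -0.13; -3.7 1.1 0 0 -0.13; -3.7 1.1 0 0 -0.13; -3.7 1.1 0 0 -0.13; -3.7 1.1 0 0 -0.13",
)

```text
clock: 3.8
position: [0.5499, -0.1571, 0.2821]
ee_rot: [2.119, 2.32, 0.001]
force: [1.2, 0.7, -0.9]
width: 0.438
gripper_force: 0.0
```

```bash
cat >> h.py <<'E'
from scipy.spatial.transform import Rotation as R
def go(x,y,z=None,yaw=None):
    "shifts (cm, deg) in tool axes to reach world target"
    s=arm.observe(); M=R.from_rotvec(s["ee_rot"]).as_matrix(); p=s["position"]
    d=np.array([x,y,p[2] if z is None else z])-p
    a=np.degrees(np.arctan2(M[1,1],M[0,1]))
    print("pos",p.round(4),"yaw",a.round(2),"shift cm",(M.T@d*100).round(2),"turn",None if yaw is None else round(a-yaw,2),"F",s["force"].round(1),"w",round(s["width"],3))
E
python3 -c "
from h import *
go(.5262,-.2995,.121,4.7)"
```

```text
pos [ 0.5499 -0.1571  0.2821] yaw 5.18 shift cm [-13.97  -3.65  16.11] turn 0.48 F [ 1.2  0.7 -0.9] w 0.438
```

Call:
play_rows(
  increments="-3.5 -0.9 0 0.5 -0.13; -3.5 -0.9 0 0 -0.13; -3.5 -0.9 0 0 -0.13; -3.5 -0.9 0 0 -0.13; 0 0 3 0 -0.13",
)

```text
clock: 4.22
position: [0.5232, -0.3087, 0.257]
ee_rot: [2.134, 2.291, -0.003]
force: [-1.1, -2.0, 0.4]
width: 0.435
gripper_force: 0.0
```

Call:
play_rows(
  increments="0 0 3.1 0 -0.13; 0 0 0 0 -0.13",
)

```text
clock: 4.38
position: [0.522, -0.2965, 0.216]
ee_rot: [-2.127, -2.302, 0.003]
force: [-0.3, 1.3, -0.7]
width: 0.434
gripper_force: 0.0
```

```bash
python3 - <<'E'
from h import *
go(.5262,-.2995,.121,4.7)
p=vision.get_image("side"); save(p,"pics/s1.png")
q=vision.get_image("top")
a=p["frame"][150:310,230:400]; b=q["frame"][130:290,250:420]
cv2.imwrite("pics/c1.png",np.hstack([cv2.resize(x,(400,376),interpolation=cv2.INTER_CUBIC) for x in (a,b)])[...,::-1])
E
```

```text
pos [ 0.522  -0.2965  0.216 ] yaw 4.54 shift cm [-0.38  0.46  9.49] turn -0.16 F [-0.3  1.3 -0.7] w 0.434
```

View pics/c1.png

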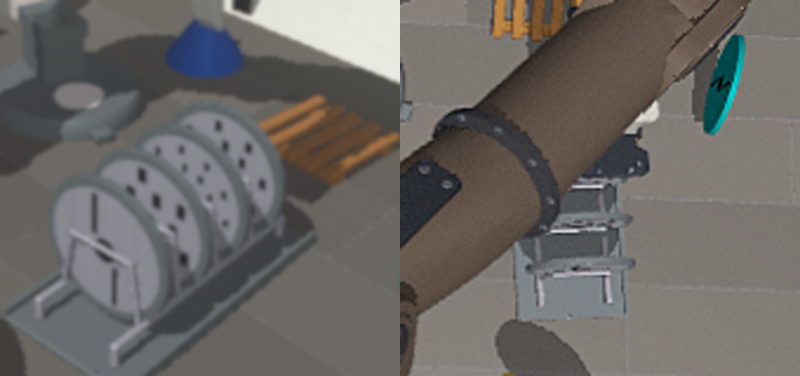

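The four grey discs are unchanged. The gripper is over the far one at about (600,160) in the right half, and the yellow and turquoise look-alikes are clear of it.

Call:
play_rows(
  increments="-0.4 0.4 3 0 -0.13; 0 0 3 0 -0.13; 0 0 2.5 0 -0.13; 0 0 1 0 -0.13; 0 0 0 0 -0.13",
)

```text
clock: 4.9
position: [0.529, -0.3006, 0.1256]
ee_rot: [-2.13, -2.307, 0.001]
force: [-0.2, -0.4, 0.4]
width: 0.43
gripper_force: 0.0
```

Call:
play_rows(
  increments="0 0 0 0 -1; 0 0 0 0 -1; 0 0 0 0 -1; 0 0 0 0 -1; 0 0 0 0 -1",
  grip_force=40,
)

```text
clock: 5.32
position: [0.5295, -0.3017, 0.127]
ee_rot: [2.132, 2.305, 0.001]
force: [-0.5, 0.5, -0.1]
width: 0.124
gripper_force: 0.0
```

Call:
play_rows(
  increments="0 0 0 0 -1; 0 0 -1 0 -1; 0 0 -3 0 -1; 0 0 -3 0 -1; 0 0 -3 0 -1",
)

```text
clock: 5.73
position: [0.5285, -0.3016, 0.2279]
ee_rot: [-2.134, -2.305, 0.001]
force: [0.8, 0.0, 0.2]
width: 0.006
gripper_force: 0.0
```

Call:
play_rows(
  increments="0 0 -3 0 -1; 0 0 -2 0 -1; 0 0 0 0 -1",
)

```text
clock: 5.98
position: [0.5304, -0.3034, 0.2816]
ee_rot: [2.129, 2.3, 0.003]
force: [-0.5, -0.2, 0.2]
width: 0.006
gripper_force: 0.0
```

```bash
python3 - <<'E'
from h import *
c=np.array([.482,.269]); a=np.radians(8.8)
for k in(-84,-28,28,84): print((c+k/1000*np.array([np.cos(a),np.sin(a)])).round(4))
go(.565,.282,.27,8.8)
E
```

```text
[0.399  0.2561]
[0.4543 0.2647]
[0.5097 0.2733]
[0.565  0.2819]
pos [ 0.5304 -0.3034  0.2816] yaw 4.42 shift cm [58.1   7.95  0.99] turn -4.38 F [-0.5 -0.2  0.2] w 0.006
```

The fingers hadn't finished closing when I lifted. I'll reopen, go back down and wait longer.

Call:
play_rows(
  increments="0 0 0 0 -0.13; 0 0 3 0 -0.13; 0 0 3 0 -0.13; 0 0 0 0 -0.13; 0 0 0 0 -0.13",
)

```text
clock: 6.4
position: [0.5277, -0.3006, 0.2146]
ee_rot: [-2.131, -2.303, 0.002]
force: [0.8, -0.2, 0.6]
width: 0.318
gripper_force: 0.0
```

```bash
python3 - <<'E'
from h import *
P=pts(vision.get_image("side"))
for x0 in (.358,.414,.469,.525): show(x0,*discfit(P,x0,-.307))
go(.5285,-.300,.121,4.7)
E
```

```text
0.358 n 726 slope deg -5.48 x@y 0.3602 ymid -0.3167 top 0.1565 xr [0.355  0.3683]
0.414 n 697 slope deg -4.72 x@y 0.4157 ymid -0.3115 top 0.1564 xr [0.4109 0.4232]
0.469 n 653 slope deg -4.3 x@y 0.4713 ymid -0.3072 top 0.1565 xr [0.4668 0.4788]
0.525 n 611 slope deg -4.45 x@y 0.5267 ymid -0.3032 top 0.1561 xr [0.5225 0.5341]
pos [ 0.5286 -0.3015  0.2162] yaw 4.44 shift cm [0.14 0.01 9.52] turn -0.26 F [0.5 0.  0.3] w 0.361
```

Disc undisturbed.

Call:
play_rows(
  increments="0 0 2 0 -0.13; 0 0 3 0 -0.13; 0 0 3 0 -0.13; 0 0 1.4 0 -0.13; 0 0 0 0 -0.13",
)

```text
clock: 6.87
position: [0.5282, -0.3008, 0.1205]
ee_rot: [-2.131, -2.304, 0.002]
force: [0.3, -0.3, 0.4]
width: 0.436
gripper_force: 0.0
```

Call:
play_rows(
  increments="0 0 0 0 -1; 0 0 0 0 -1; 0 0 0 0 -1; 0 0 0 0 -1; 0 0 0 0 -1",
)

```text
clock: 7.28
position: [0.5296, -0.3018, 0.1231]
ee_rot: [2.132, 2.305, 0.001]
force: [0.0, 0.5, -0.2]
width: 0.122
gripper_force: 0.0
```

Call:
play_rows(
  increments="0 0 0 0 -1; 0 0 0 0 -1; 0 0 0 0 -1; 0 0 0 0 -1; 0 0 0 0 -1",
)

```text
clock: 7.7
position: [0.5295, -0.3018, 0.1226]
ee_rot: [2.133, 2.305, 0.001]
force: [0.5, 0.4, 4.5]
width: 0.059
gripper_force: 40.0
```

Call:
play_rows(
  increments="0 0 -1.5 0 -1; 0 0 -3.5 0 -1; 0 0 -3.5 0 -1; 0 0 -3.5 0 -1; 0 0 -3 0 -1",
)

```text
clock: 8.12
position: [0.5287, -0.3017, 0.2742]
ee_rot: [2.134, 2.305, 0.0]
force: [0.7, -1.1, -0.2]
width: 0.004
gripper_force: 0.0
```

Call:
play_rows(
  increments="3.7 0.5 0 -4.4 -1; 3.7 0.8 0 0 -1; 3.7 0.8 0 0 -1; 3.7 0.8 0 0 -1; 3.7 0.8 0 0 -1",
)

```text
clock: 8.53
position: [0.5395, -0.1114, 0.2719]
ee_rot: [-2.044, -2.386, -0.0]
force: [0.6, -0.1, 0.5]
width: 0.005
gripper_force: 0.0
```

Call:
play_rows(
  increments="3.7 0.8 0 0 -1; 3.7 0.8 0 0 -1; 3.7 0.8 0 0 -1; 3.7 0.8 0 0 -1; 3.7 0.8 0 0 -1",
)

```text
clock: 8.95
position: [0.5505, 0.0777, 0.272]
ee_rot: [-2.043, -2.386, 0.0]
force: [-0.1, -0.3, -0.2]
width: 0.008
gripper_force: 0.0
```

Call:
play_rows(
  increments="3.7 0.5 0 0 -1; 3.7 0.5 0 0 -1; 3.7 0.5 0 0 -1; 3.7 0.2 0 0 -1; 0 0 0 0 -1",
)

```text
clock: 9.37
position: [0.5425, 0.2345, 0.2707]
ee_rot: [-2.028, -2.395, -0.001]
force: [0.1, 1.1, -0.5]
width: 0.002
gripper_force: 0.0
```

```bash
python3 - <<'E'
from h import *
go(.565,.282,.27,8.8)
p=vision.get_image("side"); q=vision.get_image("top")
for im,n in((p,"side"),(q,"top")):
    P=pts(im); r,s=caddyfit(P); print(n,r,len(s))
    s,b=discfit(P,.565,.282,.14,.24); print(len(s)); 
    if len(s)>20: show(n,s,b); print(s.min(0),s.max(0))
a=p["frame"][60:300,50:300]; b=q["frame"][90:290,50:300]
cv2.imwrite("pics/c2.png",np.hstack([cv2.resize(x,(400,376),interpolation=cv2.INTER_CUBIC) for x in (a,b)])[...,::-1])
E
```

```text
pos [0.5425 0.2345 0.2707] yaw 9.49 shift cm [4.31 3.   0.07] turn 0.69 F [ 0.1  1.1 -0.5] w 0.002
side ((484.80096435546875, 269.5270080566406), (241.64666748046875, 170.10488891601562), 8.341525077819824) 1510Traceback (most recent call last):
  File "<stdin>", line 6, in <module>
  File "h.py", line 18, in discfit
    b=np.polyfit(s[:,1],s[:,0],1)
    raise TypeError("expected non-empty vector for x")
TypeError: expected non-empty vector for x
```

```bash
python3 - <<'E'
from h import *
p=vision.get_image("side"); q=vision.get_image("top")
P=pts(p); 
for x0 in (.358,.414,.469,.525): show(x0,*discfit(P,x0,-.307))
P=pts(q)
for x0 in (.358,.414,.469,.525): show(x0,*discfit(P,x0,-.307))
a=p["frame"][150:310,230:400]; b=q["frame"][130:290,250:420]
cv2.imwrite("pics/c2.png",np.hstack([cv2.resize(x,(400,376),interpolation=cv2.INTER_CUBIC) for x in (a,b)])[...,::-1])
E
```

```text
0.358 n 724 slope deg -5.22 x@y 0.3602 ymid -0.3169 top 0.1565 xr [0.3554 0.368 ]
0.414 n 693 slope deg -4.95 x@y 0.4158 ymid -0.3118 top 0.1565 xr [0.4106 0.4235]
0.469 n 659 slope deg -4.25 x@y 0.4713 ymid -0.3074 top 0.156 xr [0.4665 0.4785]
0.525 n 630 slope deg -4.24 x@y 0.5293 ymid -0.302 top 0.1564 xr [0.5248 0.5369]
0.358 n 166 slope deg -4.01 x@y 0.3586 ymid -0.3104 top 0.164 xr [0.3521 0.3655]
0.414 n 189 slope deg -4.16 x@y 0.4145 ymid -0.3062 top 0.1613 xr [0.4083 0.4218]
0.469 n 198 slope deg -4.32 x@y 0.47 ymid -0.3002 top 0.1607 xr [0.4634 0.4781]
0.525 n 214 slope deg -4.08 x@y 0.5282 ymid -0.2973 top 0.1633 xr [0.5222 0.5361]
```

View pics/c2.png

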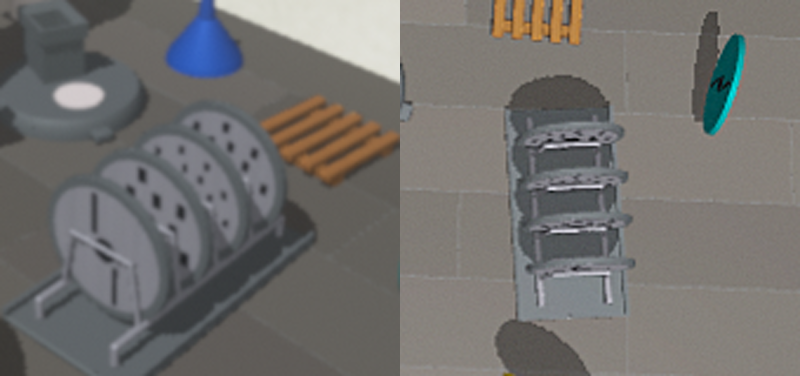

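The far disc is still in its drainer place, shifted about 2.5 mm, so it slipped out of the pinch. I'll retry with a firmer grip and a slow, checked lift.

Call:
play_rows(
  increments="-3.9 -0.9 0 4.8 -0.13; -3.9 -0.5 0 0 -0.13; -3.9 -0.5 0 0 -0.13; -3.9 -0.5 0 0 -0.13; -3.9 -0.5 0 0 -0.13",
)

```text
clock: 9.98
position: [0.5325, 0.024, 0.2723]
ee_rot: [2.145, 2.295, 0.001]
force: [0.2, 0.1, -0.8]
width: 0.315
gripper_force: 0.0
```

Call:
play_rows(
  increments="-3.9 -0.5 0 0 -0.13; -3.9 -0.5 0 0 -0.13; -3.9 -0.5 0 0 -0.13; -3.9 -0.5 0 0 -0.13; -3.9 -0.5 0 0 -0.13",
)

```text
clock: 10.4
position: [0.5206, -0.1721, 0.2725]
ee_rot: [2.144, 2.295, 0.001]
force: [0.5, 0.5, 0.4]
width: 0.433
gripper_force: 0.0
```

Call:
play_rows(
  increments="-3.9 -0.5 0 0 -0.13; -3.9 -0.3 0 0 -0.13; -3.9 -0.3 0 0 -0.13; -2 0 0 0 -0.13; 0 0 0 0 -0.13",
)

```text
clock: 10.82
position: [0.5174, -0.3136, 0.2725]
ee_rot: [2.152, 2.286, -0.004]
force: [-0.9, 0.1, -0.6]
width: 0.433
gripper_force: 0.0
```

```bash
python3 -c "
from h import *
go(.5295,-.3005,.118,4.7)"
```

```text
pos [ 0.5174 -0.3136  0.2725] yaw 3.46 shift cm [ 1.29  1.3  15.44] turn -1.24 F [-0.9  0.1 -0.6] w 0.433
```

Call:
play_rows(
  increments="0 0 3 0 -0.13; 0 0 3 0 -0.13; 0 0 0 0 -0.13; 0 0 0 0 -0.13",
  grip_force=60,
)

```text
clock: 11.15
position: [0.5193, -0.3057, 0.2116]
ee_rot: [-2.141, -2.295, 0.001]
force: [0.3, 0.4, -0.2]
width: 0.439
gripper_force: 0.0
```

```bash
python3 -c "
from h import *
go(.5295,-.3005,.118,4.7)"
```

```text
pos [ 0.5193 -0.3057  0.2116] yaw 3.98 shift cm [0.43 1.07 9.35] turn -0.72 F [ 0.3  0.4 -0.2] w 0.439
```

Call:
play_rows(
  increments="0.4 1.1 2 -0.7 -0.13; 0 0 3 0 -0.13; 0 0 3 0 -0.13; 0 0 1.4 0 -0.13; 0 0 0 0 -0.13",
)

```text
clock: 11.57
position: [0.5307, -0.3004, 0.117]
ee_rot: [-2.125, -2.31, 0.001]
force: [-1.0, -0.1, -0.8]
width: 0.435
gripper_force: 0.0
```

Call:
play_rows(
  increments="0 0 0 0 -1; 0 0 0 0 -1; 0 0 0 0 -1; 0 0 0 0 -1; 0 0 0 0 -1",
)

```text
clock: 11.98
position: [0.532, -0.3015, 0.1191]
ee_rot: [2.126, 2.311, 0.001]
force: [0.3, 0.2, 0.0]
width: 0.125
gripper_force: 0.0
```

Call:
play_rows(
  increments="0 0 0 0 -1; 0 0 0 0 -1; 0 0 0 0 -1",
)

```text
clock: 12.23
position: [0.532, -0.3015, 0.1187]
ee_rot: [2.127, 2.311, 0.001]
force: [0.2, 0.3, 5.4]
width: 0.073
gripper_force: 60.1
```

Call:
play_rows(
  increments="0 0 0 0 -1; 0 0 0 0 -1; 0 0 0 0 -1; 0 0 0 0 -1; 0 0 0 0 -1",
)

```text
clock: 12.65
position: [0.532, -0.3015, 0.1187]
ee_rot: [2.127, 2.311, 0.001]
force: [-0.2, 0.2, 5.8]
width: 0.071
gripper_force: 60.1
```

Call:
play_rows(
  increments="0 0 -0.3 0 -1; 0 0 -0.3 0 -1",
)

```text
clock: 12.82
position: [0.5311, -0.3009, 0.1239]
ee_rot: [-2.127, -2.311, 0.0]
force: [-0.2, 0.0, -0.6]
width: 0.072
gripper_force: 60.0
```

Call:
play_rows(
  increments="0 0 -0.5 0 -1; 0 0 -0.5 0 -1",
)

```text
clock: 12.98
position: [0.5312, -0.301, 0.1342]
ee_rot: [-2.127, -2.311, 0.0]
force: [-0.6, -1.0, -1.3]
width: 0.072
gripper_force: 60.0
```

Call:
play_rows(
  increments="0 0 -1 0 -1; 0 0 -2 0 -1; 0 0 -3 0 -1; 0 0 -3 0 -1; 0 0 -3 0 -1",
)

```text
clock: 13.4
position: [0.531, -0.3012, 0.2561]
ee_rot: [2.128, 2.311, -0.0]
force: [0.7, 0.2, -1.8]
width: 0.072
gripper_force: 60.0
```

Call:
play_rows(
  increments="1 0.1 -1 -4 -1; 2 0.2 0 0 -1; 3 0.3 0 0 -1; 3.5 0.4 0 0 -1; 3.5 0.4 0 0 -1",
)

```text
clock: 13.82
position: [0.5257, -0.17, 0.2649]
ee_rot: [2.047, 2.382, 0.0]
force: [1.7, 0.0, -1.5]
width: 0.072
gripper_force: 60.0
```

Call:
play_rows(
  increments="3.5 0.4 0 0 -1; 3.5 0.4 0 0 -1; 3.5 0.4 0 0 -1; 3.5 0.4 0 0 -1; 3.5 0.4 0 0 -1",
)

```text
clock: 14.23
position: [0.519, 0.0069, 0.265]
ee_rot: [2.046, 2.384, 0.001]
force: [1.0, -0.0, -2.6]
width: 0.072
gripper_force: 60.0
```

Call:
play_rows(
  increments="3.5 0.6 0 0 -1; 3.5 0.6 0 0 -1; 3.5 0.6 0 0 -1; 3.5 0.6 0 0 -1; 3.5 0.6 0 0 -1",
)

```text
clock: 14.65
position: [0.5222, 0.1845, 0.265]
ee_rot: [2.046, 2.384, 0.002]
force: [1.1, -0.6, -0.8]
width: 0.075
gripper_force: 60.0
```

Call:
play_rows(
  increments="2 0.8 0 0 -1; 1 0.8 0 0 -1; 0 0 0 0 -1; 0 0 0 0 -1",
)

```text
clock: 14.98
position: [0.5341, 0.2139, 0.2642]
ee_rot: [2.046, 2.383, -0.001]
force: [0.6, -0.1, -1.5]
width: 0.07
gripper_force: 60.0
```

```bash
python3 - <<'E'
from h import *
go(.565,.282,.25,8.8)
p=vision.get_image("side"); q=vision.get_image("top")
s=arm.observe()["position"]
for im,n in((p,"side"),(q,"top")):
    P=pts(im); r,k=caddyfit(P); print(n,r,len(k))
    x=P.reshape(-1,3); x=x[~np.isnan(x[:,0])]
    for lo,hi in ((.13,.16),(.16,.19),(.19,.23),(.23,.27)):
      k=x[(abs(x[:,0]-s[0])<.03)&(abs(x[:,1]-s[1])<.1)&(x[:,2]>lo)&(x[:,2]<hi)]
      if len(k)>5: print(lo,len(k),np.percentile(k,[2,50,98],0).round(4).tolist())
a=p["frame"][60:300,50:300]; b=q["frame"][90:290,50:300]
cv2.imwrite("pics/c3.png",np.hstack([cv2.resize(x,(400,376),interpolation=cv2.INTER_CUBIC) for x in (a,b)])[...,::-1])
E
```

```text
pos [0.5341 0.2139 0.2642] yaw 8.71 shift cm [6.26 4.09 1.42] turn -0.09 F [ 0.6 -0.1 -1.5] w 0.07
side ((481.9302673339844, 266.8323059082031), (248.49588012695312, 168.01028442382812), 8.299616813659668) 1505
0.16 160 [[0.5248, 0.1661, 0.1642], [0.5323, 0.2129, 0.18], [0.5409, 0.2601, 0.1895]]
0.19 414 [[0.5215, 0.1491, 0.1912], [0.532, 0.2089, 0.2108], [0.546, 0.278, 0.2291]]
0.23 440 [[0.5216, 0.1471, 0.2307], [0.5327, 0.2059, 0.2496], [0.5467, 0.2778, 0.2691]]
top ((483.04620361328125, 230.28469848632812), (247.7273712158203, 81.07872772216797), 9.422069549560547) 1008
0.16 24 [[0.5286, 0.1707, 0.1683], [0.5317, 0.1961, 0.1798], [0.5359, 0.2149, 0.1891]]
0.19 78 [[0.5269, 0.1536, 0.1913], [0.5327, 0.1851, 0.21], [0.5386, 0.2202, 0.2289]]
0.23 94 [[0.5292, 0.1487, 0.2315], [0.5347, 0.171, 0.2497], [0.544, 0.2021, 0.2679]]
```

View pics/c3.png

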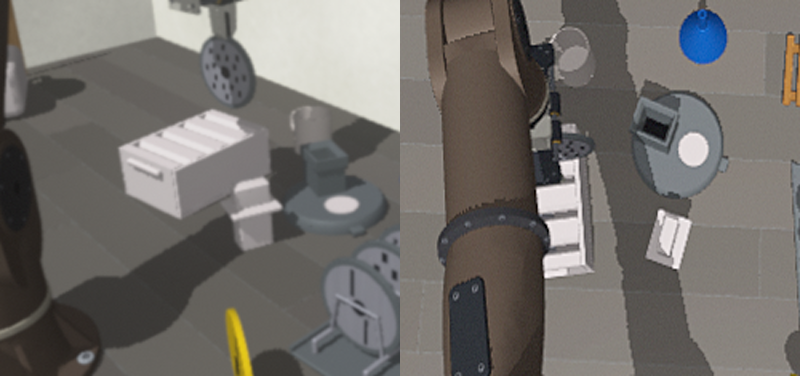

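The disc hangs cleanly in the gripper (left half, 228,70), over the caddy side. Next I'll refine the caddy's slot positions from the deck and slot profile.

```bash
cat >> h.py <<'E'
from scipy.optimize import minimize
def slots(P,c0=(.482,.269),yaw0=8.8,zb=0):
    "fit caddy centre/yaw: deck points must miss the slot mouths and stay inside the outline"
    x=P.reshape(-1,3); x=x[~np.isnan(x[:,0])]
    k=(abs(x[:,0]-.482)<.15)&(abs(x[:,1]-.269)<.11)
    dk=x[k&(abs(x[:,2]-.1-zb)<.003)]; lo=x[k&(x[:,2]<.088+zb)&(x[:,2]>.02)]
    def soft(v): return 1/(1+np.exp(v/.0012))   # 1 if v<0
    def f(q):
        a=np.radians(q[2]*100); r=np.array([[np.cos(a),np.sin(a)],[-np.sin(a),np.cos(a)]])
        def ind(s):
            u=(s[:,:2]-q[:2])@r.T
            m=np.min([abs(u[:,0]-c) for c in(-.084,-.028,.028,.084)],0)
            return soft(np.maximum(abs(u[:,0])-.118,abs(u[:,1])-.081)), soft(np.maximum(m-.012,abs(u[:,1])-.079))
        i,s=ind(dk); j,t=ind(lo)
        return -(i*(1-s)).sum()+(s).sum()-(t*j).sum()+(j*(1-t)).sum()
    best=min((minimize(f,[c0[0]+dx,c0[1]+dy,yaw0/100],method="Nelder-Mead",options=dict(initial_simplex=np.array([[c0[0]+dx,c0[1]+dy,yaw0/100]]*4)+np.vstack([np.zeros(3),np.diag([.004,.004,.01])]))) for dx in(-.005,0,.005) for dy in(-.006,0,.006)),key=lambda o:o.fun)
    return best.x*[1,1,100],best.fun,len(dk),len(lo)
E
python3 - <<'E'
from h import *
for n,zb in(("top",.001),("side",-.001)):
    P=pts(vision.get_image(n)); x=P.reshape(-1,3)
    k=x[(abs(x[:,0]-.482)<.1)&(abs(x[:,1]-.24)<.07)&(abs(x[:,2]-.1)<.012)]; h,e=np.histogram(k[:,2],12); zd=e[h.argmax()]+.001
    print(n,"deck z",zd, slots(P,zb=zd-.1))
E
```

```text
top deck z 0.10015218178569174 (array([0.48203582, 0.27651861, 9.42301699]), np.float64(-542.311787869145), 627, 423)
side deck z 0.09761547555924244 (array([0.48597172, 0.27746621, 9.08863199]), np.float64(-609.9893480033963), 1284, 1813)
```

```bash
python3 - <<'E'
from h import *
im=vision.get_image("side"); print("cam",np.array(im["cam_to_world"])[:3,3])
P=pts(im).reshape(-1,3)
a=np.radians(8.9); r=np.array([[np.cos(a),np.sin(a)],[-np.sin(a),np.cos(a)]])
u=(P[:,:2]-[.484,.27])@r.T
for c in(-.056,0,.056,-.107,.107):
    for w in (.006,):
        k=(abs(u[:,0]-c)<w)&(abs(u[:,1])<.12)&(abs(P[:,2]-.0985)<.005)
        print(c,k.sum(),np.percentile(u[k,1],[0,2,98,100]).round(4),np.median(P[k,2]).round(4))
# slot edges in local x at mid-length
k=(abs(u[:,1])<.05)&(P[:,2]>.096)&(P[:,2]<.103)&(abs(u[:,0])<.14)
h,e=np.histogram(u[k,0],np.arange(-.13,.1301,.004)); print(dict(zip((e[:-1]*1000).round().astype(int).tolist(),h.tolist())))
E
```

```text
cam [-0.14859891 -0.83741908  0.6635481 ]
-0.056 100 [-0.0844 -0.0829  0.0755  0.0794] 0.0973
0 91 [-0.0834 -0.0818  0.0746  0.0806] 0.0972
0.056 84 [-0.0837 -0.0831  0.0737  0.078 ] 0.0971
-0.107 98 [-0.0871 -0.082   0.073   0.0775] 0.0974
0.107 74 [-0.0848 -0.0826  0.0765  0.0771] 0.0973
{-130: 0, -126: 0, -122: 8, -118: 20, -114: 19, -110: 22, -106: 13, -102: 21, -98: 10, -94: 0, -90: 0, -86: 0, -82: 0, -78: 5, -74: 10, -70: 21, -66: 17, -62: 15, -58: 18, -54: 17, -50: 23, -46: 17, -42: 9, -38: 1, -34: 0, -30: 0, -26: 0, -22: 4, -18: 12, -14: 17, -10: 12, -6: 16, -2: 14, 2: 18, 6: 17, 10: 15, 14: 11, 18: 0, 22: 0, 26: 0, 30: 0, 34: 1, 38: 12, 42: 13, 46: 15, 50: 20, 54: 13, 58: 14, 62: 18, 66: 11, 70: 8, 74: 0, 78: 0, 82: 0, 86: 0, 90: 0, 94: 14, 98: 13, 102: 13, 106: 17, 110: 13, 114: 13, 118: 3, 122: 0, 126: 0}
```

Call:
play_rows(
  increments="2 1.2 0 0 -1; 2.2 1.4 0 0 -1; 2 1.4 0 0 -1; 0 0 2 0 -1; 0 0 2 0 -1",
)

```text
clock: 15.65
position: [0.5648, 0.2836, 0.2242]
ee_rot: [2.043, 2.385, 0.004]
force: [0.3, 0.2, -2.2]
width: 0.073
gripper_force: 60.1
```

Call:
play_rows(
  increments="0 0 1.2 0 -1; 0 0 0 0 -1; 0 0 0 0 -1",
)

```text
clock: 15.9
position: [0.5636, 0.2816, 0.2121]
ee_rot: [-2.047, -2.383, 0.001]
force: [0.4, -1.4, -1.4]
width: 0.072
gripper_force: 60.1
```

```bash
python3 -c "
from h import *
go(.565,.282,.108,8.9)"
```

```text
pos [0.5636 0.2816 0.2121] yaw 8.69 shift cm [ 0.02  0.16 10.41] turn -0.21 F [ 0.4 -1.4 -1.4] w 0.072
```

Call:
play_rows(
  increments="0 0.15 0.8 -0.2 -1; 0 0 0.8 0 -1; 0 0 0.8 0 -1",
)

```text
clock: 16.15
position: [0.5657, 0.2827, 0.1881]
ee_rot: [2.041, 2.388, 0.002]
force: [0.1, -0.2, -1.2]
width: 0.074
gripper_force: 60.1
```

Call:
play_rows(
  increments="0 0 0.8 0 -1; 0 0 0.8 0 -1; 0 0 0 0 -1",
)

```text
clock: 16.4
position: [0.5641, 0.2824, 0.17]
ee_rot: [-2.041, -2.387, 0.004]
force: [0.3, 0.3, -1.2]
width: 0.072
gripper_force: 60.1
```

Call:
play_rows(
  increments="0 0 1 0 -1; 0 0 1 0 -1; 0 0 1 0 -1; 0 0 1 0 -1; 0 0 1 0 -1",
)

```text
clock: 16.82
position: [0.5652, 0.2827, 0.1211]
ee_rot: [2.041, 2.388, 0.0]
force: [-0.5, 0.1, 1.9]
width: 0.072
gripper_force: 60.1
```

Call:
play_rows(
  increments="0 0 0.7 0 -1; 0 0 0.3 0 -1; 0 0 0 0 -1; 0 0 0 0 -1",
)

```text
clock: 17.15
position: [0.565, 0.2825, 0.1114]
ee_rot: [2.041, 2.388, -0.001]
force: [2.2, -0.6, -5.7]
width: 0.073
gripper_force: 60.0
```

Call:
play_rows(
  increments="0 0 0.3 0 -1; 0 0 0.3 0 -1; 0 0 0 0 -1",
)

```text
clock: 17.4
position: [0.5669, 0.2832, 0.108]
ee_rot: [2.041, 2.387, 0.006]
force: [-1.4, -0.9, 10.7]
width: 0.071
gripper_force: 60.2
```

Call:
play_rows(
  increments="0 0 0.3 0 -1; 0 0 0 0 -1; 0 0 0 0 -1",
)

```text
clock: 17.65
position: [0.5692, 0.2839, 0.1077]
ee_rot: [2.04, 2.385, 0.014]
force: [0.3, -0.5, 26.1]
width: 0.07
gripper_force: 60.7
```

Call:
play_rows(
  increments="0 0 -0.2 0 -0.13; 0 0 0 0 -0.13; 0 0 0 0 -0.13; 0 0 0 0 -0.13; 0 0 0 0 -0.13",
)

```text
clock: 18.07
position: [0.5648, 0.2826, 0.1046]
ee_rot: [-2.041, -2.388, 0.001]
force: [-0.5, -0.1, 0.3]
width: 0.39
gripper_force: 0.0
```

Call:
play_rows(
  increments="0 0 -2 0 -0.13; 0 0 -3 0 -0.13; 0 0 -3 0 -0.13; 0 0 -3 0 -0.13; 0 0 -3 0 -0.13",
)

```text
clock: 18.48
position: [0.5648, 0.2824, 0.246]
ee_rot: [-2.041, -2.388, 0.001]
force: [0.7, 0.5, -0.3]
width: 0.436
gripper_force: 0.0
```

```bash
python3 - <<'E'
from h import *
P=pts(vision.get_image("side"))
show("slot4",*discfit(P,.565,.282,.11,.175))
go(.4735,-.304,.23,4.7)
E
```

```text
slot4 n 228 slope deg -10.31 x@y 0.5631 ymid 0.2795 top 0.1458 xr [0.5545 0.5766]
pos [0.5676 0.2833 0.2524] yaw 8.94 shift cm [-56.56 -18.43   1.96] turn 4.24 F [2.  0.4 3.8] w 0.435
```

Call:
play_rows(
  increments="-3.6 -0.9 0 4.2 -0.13; -3.6 -0.9 0 0 -0.13; -3.6 -0.9 0 0 -0.13; -3.6 -0.9 0 0 -0.13; -3.6 -0.9 0 0 -0.13",
)

```text
clock: 18.95
position: [0.5372, 0.0976, 0.2445]
ee_rot: [-2.127, -2.312, 0.001]
force: [0.4, -1.1, -0.6]
width: 0.436
gripper_force: 0.0
```

Call:
play_rows(
  increments="-3.6 -0.9 0 0 -0.13; -3.6 -0.9 0 0 -0.13; -3.6 -0.9 0 0 -0.13; -3.6 -0.9 0 0 -0.13; -3.6 -0.9 0 0 -0.13",
)

```text
clock: 19.37
position: [0.5072, -0.0855, 0.2448]
ee_rot: [-2.127, -2.312, -0.0]
force: [1.2, -0.5, -0.4]
width: 0.437
gripper_force: 0.0
```

Call:
play_rows(
  increments="-3.6 -0.9 0 0 -0.13; -3.6 -0.9 0 0 -0.13; -3.6 -0.9 0 0 -0.13; -3.6 -0.9 0 0 -0.13; -3.6 -0.9 0 0 -0.13",
)

```text
clock: 19.78
position: [0.4774, -0.2685, 0.2447]
ee_rot: [-2.127, -2.312, -0.0]
force: [1.5, 1.1, 1.2]
width: 0.435
gripper_force: 0.0
```

Call:
play_rows(
  increments="-3.6 -0.7 0 0 -0.13; 0 0 2 0 -0.13; 0 0 1 0 -0.13; 0 0 0 0 -0.13; 0 0 0 0 -0.13",
)

```text
clock: 20.2
position: [0.4741, -0.302, 0.2144]
ee_rot: [-2.124, -2.312, 0.0]
force: [0.1, 0.4, 0.3]
width: 0.44
gripper_force: 0.0
```

```bash
python3 -c "
from h import *
go(.4730,-.306,.118,4.7)"
```

```text
pos [ 0.4741 -0.302   0.2144] yaw 4.83 shift cm [-0.4  -0.13  9.63] turn 0.13 F [0.1 0.4 0.3] w 0.44
```

Call:
play_rows(
  increments="-0.4 -0.1 2.2 0 -0.13; 0 0 3 0 -0.13; 0 0 3 0 -0.13; 0 0 1.4 0 -0.13; 0 0 0 0 -0.13",
)

```text
clock: 20.62
position: [0.4728, -0.3048, 0.1167]
ee_rot: [-2.121, -2.311, 0.001]
force: [-0.0, 1.5, 0.3]
width: 0.43
gripper_force: 0.0
```

Call:
play_rows(
  increments="0 0 0 0 -1; 0 0 0 0 -1; 0 0 0 0 -1; 0 0 0 0 -1; 0 0 0 0 -1",
)

```text
clock: 21.03
position: [0.474, -0.3077, 0.12]
ee_rot: [2.126, 2.311, 0.001]
force: [-0.1, 0.4, 0.4]
width: 0.126
gripper_force: 0.0
```

Call:
play_rows(
  increments="0 0 0 0 -1; 0 0 0 0 -1; 0 0 0 0 -1; 0 0 0 0 -1; 0 0 0 0 -1",
)

```text
clock: 21.45
position: [0.4739, -0.3078, 0.1196]
ee_rot: [2.127, 2.311, 0.001]
force: [0.0, 0.6, 5.7]
width: 0.072
gripper_force: 60.0
```

Call:
play_rows(
  increments="0 0 -0.3 0 -1; 0 0 -0.5 0 -1; 0 0 -0.8 0 -1",
)

```text
clock: 21.7
position: [0.4728, -0.3072, 0.1348]
ee_rot: [-2.127, -2.31, 0.001]
force: [-0.3, 0.4, -0.9]
width: 0.067
gripper_force: 60.0
```

Call:
play_rows(
  increments="0 0 -1.2 0 -1; 0 0 -2.4 0 -1; 0 0 -3.2 0 -1; 0 0 -3.3 0 -1; 0 0 -2.9 0 -1",
)

```text
clock: 22.12
position: [0.4731, -0.308, 0.2681]
ee_rot: [2.128, 2.31, 0.0]
force: [1.1, 0.3, -0.8]
width: 0.067
gripper_force: 60.0
```

Call:
play_rows(
  increments="1 0.2 0 -4.2 -1; 2 0.4 0 0 -1; 3.2 0.7 0 0 -1; 3.6 0.8 0 0 -1; 3.6 0.8 0 0 -1",
)

```text
clock: 22.53
position: [0.4816, -0.1701, 0.2661]
ee_rot: [2.043, 2.385, 0.001]
force: [1.7, 1.1, -1.3]
width: 0.071
gripper_force: 60.0
```

Call:
play_rows(
  increments="3.6 0.8 0 0 -1; 3.6 0.8 0 0 -1; 3.6 0.8 0 0 -1; 3.6 0.8 0 0 -1; 3.6 0.8 0 0 -1",
)

```text
clock: 22.95
position: [0.4933, 0.0147, 0.2663]
ee_rot: [2.042, 2.387, 0.002]
force: [1.3, -1.0, -1.1]
width: 0.069
gripper_force: 60.0
```

Call:
play_rows(
  increments="3.6 0.8 0 0 -1; 3.6 0.8 0 0 -1; 3.6 0.8 0 0 -1; 3.6 0.8 0 0 -1; 3.6 0.8 0 0 -1",
)

```text
clock: 23.37
position: [0.5049, 0.1989, 0.2663]
ee_rot: [2.042, 2.387, 0.002]
force: [0.5, -0.4, -0.4]
width: 0.07
gripper_force: 60.0
```

Call:
play_rows(
  increments="3 0.8 0 0 -1; 2 0.4 0 0 -1; 1 0.2 0 0 -1; 0 0 0 0 -1; 0 0 0 0 -1",
)

```text
clock: 23.78
position: [0.5097, 0.2575, 0.2654]
ee_rot: [2.042, 2.387, -0.001]
force: [-1.3, -0.9, -0.0]
width: 0.071
gripper_force: 60.0
```

```bash
python3 -c "
from h import *
go(.5097,.2733,.108,8.9)"
```

```text
pos [0.5097 0.2575 0.2654] yaw 8.91 shift cm [ 1.58  0.24 15.74] turn 0.01 F [-1.3 -0.9 -0. ] w 0.071
```

Call:
play_rows(
  increments="1.5 0.3 1 0 -1; 0 0 3 0 -1; 0 0 1.3 0 -1; 0 0 0 0 -1; 0 0 0 0 -1",
)

```text
clock: 24.2
position: [0.5101, 0.2724, 0.2121]
ee_rot: [2.044, 2.386, -0.002]
force: [-0.7, -0.5, 0.0]
width: 0.073
gripper_force: 60.0
```

```bash
python3 -c "
from h import *
go(.5097,.2733,.108,8.9)"
```

```text
pos [0.5101 0.2724 0.2121] yaw 8.82 shift cm [ 0.11 -0.02 10.41] turn -0.08 F [-0.7 -0.5  0. ] w 0.073
```

Call:
play_rows(
  increments="0.1 0 0.8 0 -1; 0 0 0.8 0 -1; 0 0 0.8 0 -1; 0 0 0.8 0 -1; 0 0 0.8 0 -1",
)

```text
clock: 24.62
position: [0.5098, 0.275, 0.1713]
ee_rot: [-2.041, -2.388, 0.0]
force: [0.4, -0.1, -2.3]
width: 0.067
gripper_force: 60.0
```

Call:
play_rows(
  increments="0 0 1 0 -1; 0 0 1 0 -1; 0 0 1 0 -1; 0 0 1 0 -1; 0 0 1 0 -1",
)

```text
clock: 25.03
position: [0.5102, 0.2746, 0.1212]
ee_rot: [2.042, 2.387, -0.0]
force: [0.3, -1.7, 3.6]
width: 0.067
gripper_force: 60.0
```

Call:
play_rows(
  increments="0 0 0.8 0 -1; 0 0 0.5 0 -1; 0 0 0.2 0 -1; 0 0 0 0 -1; 0 0 0 0 -1",
)

```text
clock: 25.45
position: [0.5119, 0.2752, 0.1088]
ee_rot: [2.041, 2.386, 0.006]
force: [-1.1, -3.8, 17.3]
width: 0.067
gripper_force: 60.2
```

Reads home at .1088 with force rising. One more nudge, then release.

Call:
play_rows(
  increments="0 0 0.2 0 -1; 0 0 0 0 -1; 0 0 0 0 -1",
)

```text
clock: 25.7
position: [0.5137, 0.2756, 0.1086]
ee_rot: [2.041, 2.385, 0.011]
force: [-1.6, -5.5, 29.9]
width: 0.072
gripper_force: 60.5
```

Call:
play_rows(
  increments="0 0 -0.2 0 -0.13; 0 0 0 0 -0.13; 0 0 0 0 -0.13; 0 0 0 0 -0.13; 0 0 0 0 -0.13",
)

```text
clock: 26.12
position: [0.5095, 0.2752, 0.1064]
ee_rot: [-2.04, -2.388, 0.001]
force: [-0.3, 0.7, 0.6]
width: 0.384
gripper_force: 0.0
```

Call:
play_rows(
  increments="0 0 -2 0 -0.13; 0 0 -3 0 -0.13; 0 0 -3 0 -0.13; 0 0 -3 0 -0.13; 0 0 -3 0 -0.13",
)

```text
clock: 26.53
position: [0.5095, 0.2749, 0.248]
ee_rot: [-2.041, -2.388, 0.001]
force: [0.6, 0.7, -0.7]
width: 0.435
gripper_force: 0.0
```

```bash
python3 - <<'E'
from h import *
P=pts(vision.get_image("side"))
show("slot3",*discfit(P,.5097,.2733,.11,.175))
show("slot4",*discfit(P,.565,.282,.11,.175))
go(.4173,-.3105,.25,4.7)
E
```

```text
slot3 n 229 slope deg -9.87 x@y 0.507 ymid 0.2739 top 0.1452 xr [0.4986 0.5179]
slot4 n 226 slope deg -9.45 x@y 0.563 ymid 0.2799 top 0.1457 xr [0.5553 0.5732]
pos [0.5123 0.2761 0.2541] yaw 8.94 shift cm [-56.48 -18.5    0.09] turn 4.24 F [2.5 1.2 4.5] w 0.435
```

Call:
play_rows(
  increments="-3.6 -0.9 0 4.2 -0.13; -3.6 -0.9 0 0 -0.13; -3.6 -0.9 0 0 -0.13; -3.6 -0.9 0 0 -0.13; -3.6 -0.9 0 0 -0.13",
)

```text
clock: 27.0
position: [0.482, 0.0902, 0.2466]
ee_rot: [-2.127, -2.312, 0.0]
force: [0.8, 0.2, -0.2]
width: 0.432
gripper_force: 0.0
```

Call:
play_rows(
  increments="-3.6 -0.9 0 0 -0.13; -3.6 -0.9 0 0 -0.13; -3.6 -0.9 0 0 -0.13; -3.6 -0.9 0 0 -0.13; -3.6 -0.9 0 0 -0.13",
)

```text
clock: 27.42
position: [0.452, -0.0929, 0.2468]
ee_rot: [-2.127, -2.312, -0.001]
force: [1.2, 0.4, -1.7]
width: 0.436
gripper_force: 0.0
```

Call:
play_rows(
  increments="-3.6 -0.9 0 0 -0.13; -3.6 -0.9 0 0 -0.13; -3.6 -0.9 0 0 -0.13; -3.6 -0.9 0 0 -0.13; -3.6 -0.9 0 0 -0.13",
)

```text
clock: 27.83
position: [0.4223, -0.276, 0.2468]
ee_rot: [2.126, 2.312, 0.001]
force: [1.3, 1.1, 0.0]
width: 0.434
gripper_force: 0.0
```

Call:
play_rows(
  increments="-4 -0.7 0 0 -0.13; 0 0 2 0 -0.13; 0 0 1.2 0 -0.13; 0 0 0 0 -0.13; 0 0 0 0 -0.13",
)

```text
clock: 28.25
position: [0.4188, -0.3147, 0.2145]
ee_rot: [-2.126, -2.31, 0.001]
force: [-0.0, 0.3, 0.4]
width: 0.435
gripper_force: 0.0
```

```bash
python3 -c "
from h import *
go(.4173,-.3105,.118,4.7)"
```

```text
pos [ 0.4188 -0.3147  0.2145] yaw 4.75 shift cm [ 0.42 -0.1   9.65] turn 0.05 F [-0.   0.3  0.4] w 0.435
```

Call:
play_rows(
  increments="0.4 -0.1 2.2 0 -0.13; 0 0 3 0 -0.13; 0 0 3 0 -0.13; 0 0 1.4 0 -0.13; 0 0 0 0 -0.13",
)

```text
clock: 28.67
position: [0.4171, -0.3093, 0.1171]
ee_rot: [-2.123, -2.311, 0.001]
force: [-0.1, 0.4, -0.5]
width: 0.436
gripper_force: 0.0
```

Call:
play_rows(
  increments="0 0 0 0 -1; 0 0 0 0 -1; 0 0 0 0 -1; 0 0 0 0 -1; 0 0 0 0 -1",
)

```text
clock: 29.08
position: [0.4184, -0.3114, 0.1199]
ee_rot: [2.126, 2.311, 0.001]
force: [-0.5, 0.4, -0.0]
width: 0.124
gripper_force: 0.0
```

Call:
play_rows(
  increments="0 0 0 0 -1; 0 0 0 0 -1; 0 0 0 0 -1; 0 0 0 0 -1; 0 0 0 0 -1",
)

```text
clock: 29.5
position: [0.4183, -0.3114, 0.1195]
ee_rot: [2.127, 2.311, 0.001]
force: [-0.7, 1.3, 5.6]
width: 0.068
gripper_force: 60.0
```

Call:
play_rows(
  increments="0 0 -0.3 0 -1; 0 0 -0.5 0 -1; 0 0 -0.8 0 -1",
)

```text
clock: 29.75
position: [0.4172, -0.3107, 0.1349]
ee_rot: [-2.127, -2.31, 0.001]
force: [-0.6, 0.4, -1.0]
width: 0.073
gripper_force: 60.0
```

Call:
play_rows(
  increments="0 0 -1.2 0 -1; 0 0 -2.4 0 -1; 0 0 -3.2 0 -1; 0 0 -3.3 0 -1; 0 0 -2.9 0 -1",
)

```text
clock: 30.17
position: [0.4173, -0.3115, 0.2675]
ee_rot: [2.128, 2.31, -0.0]
force: [1.2, -0.0, -0.4]
width: 0.072
gripper_force: 60.0
```

Call:
play_rows(
  increments="1 0.2 0 -4.2 -1; 2 0.4 0 0 -1; 3.2 0.7 0 0 -1; 3.6 0.8 0 0 -1; 3.6 0.8 0 0 -1",
)

```text
clock: 30.58
position: [0.4259, -0.1736, 0.2655]
ee_rot: [2.043, 2.386, 0.0]
force: [0.4, 0.6, -1.3]
width: 0.069
gripper_force: 60.0
```

Call:
play_rows(
  increments="3.6 0.8 0 0 -1; 3.6 0.8 0 0 -1; 3.6 0.8 0 0 -1; 3.6 0.8 0 0 -1; 3.6 0.8 0 0 -1",
)

```text
clock: 31.0
position: [0.4375, 0.0112, 0.2658]
ee_rot: [2.042, 2.387, 0.001]
force: [1.5, -0.2, -0.7]
width: 0.07
gripper_force: 60.0
```

Call:
play_rows(
  increments="3.6 0.8 0 0 -1; 3.6 0.8 0 0 -1; 3.6 0.8 0 0 -1; 3.6 0.8 0 0 -1; 3.6 0.8 0 0 -1",
)

```text
clock: 31.42
position: [0.4492, 0.1952, 0.2657]
ee_rot: [2.042, 2.387, 0.001]
force: [0.5, -0.4, -0.8]
width: 0.071
gripper_force: 60.0
```

Call:
play_rows(
  increments="3.4 0.8 0 0 -1; 2.4 0.6 0 0 -1; 1.3 0.3 0 0 -1; 0 0 0 0 -1; 0 0 0 0 -1",
)

```text
clock: 31.83
position: [0.4552, 0.2657, 0.2651]
ee_rot: [2.041, 2.387, -0.002]
force: [-0.0, -0.4, -1.7]
width: 0.068
gripper_force: 60.0
```

```bash
python3 -c "
from h import *
go(.4543,.2652,.108,8.9)"
```

```text
pos [0.4552 0.2657 0.2651] yaw 8.95 shift cm [-0.02 -0.09 15.71] turn 0.05 F [-0.  -0.4 -1.7] w 0.068
```

Call:
play_rows(
  increments="0 -0.1 1.2 0 -1; 0 0 3 0 -1; 0 0 1.2 0 -1; 0 0 0 0 -1; 0 0 0 0 -1",
)

```text
clock: 32.25
position: [0.4543, 0.2644, 0.2114]
ee_rot: [2.044, 2.385, -0.002]
force: [0.2, 0.1, -0.4]
width: 0.073
gripper_force: 60.0
```

Call:
play_rows(
  increments="0 0 0.8 0 -1; 0 0 0.8 0 -1; 0 0 0.8 0 -1; 0 0 0.8 0 -1; 0 0 0.8 0 -1",
)

```text
clock: 32.67
position: [0.4541, 0.2663, 0.1702]
ee_rot: [2.041, 2.388, -0.0]
force: [-0.8, 0.3, -1.0]
width: 0.066
gripper_force: 60.0
```

Call:
play_rows(
  increments="0 0 1 0 -1; 0 0 1 0 -1; 0 0 1 0 -1; 0 0 1 0 -1; 0 0 1 0 -1",
)

```text
clock: 33.08
position: [0.4543, 0.2662, 0.1201]
ee_rot: [2.041, 2.388, 0.0]
force: [1.5, -1.3, 2.3]
width: 0.076
gripper_force: 60.0
```

Call:
play_rows(
  increments="0 0 0.8 0 -1; 0 0 0.5 0 -1; 0 0 0.2 0 -1; 0 0 0 0 -1; 0 0 0 0 -1",
)

```text
clock: 33.5
position: [0.457, 0.2669, 0.1085]
ee_rot: [2.041, 2.386, 0.008]
force: [-0.9, -4.8, 27.2]
width: 0.073
gripper_force: 60.3
```

Call:
play_rows(
  increments="0 0 -0.2 0 -0.13; 0 0 0 0 -0.13; 0 0 0 0 -0.13; 0 0 0 0 -0.13; 0 0 0 0 -0.13",
)

```text
clock: 33.92
position: [0.4537, 0.2664, 0.1075]
ee_rot: [-2.041, -2.388, 0.001]
force: [0.1, 1.0, 0.9]
width: 0.381
gripper_force: 0.0
```

Call:
play_rows(
  increments="0 0 -2 0 -0.13; 0 0 -3 0 -0.13; 0 0 -3 0 -0.13; 0 0 -3 0 -0.13; 0 0 -3 0 -0.13",
)

```text
clock: 34.33
position: [0.4537, 0.2662, 0.2491]
ee_rot: [-2.041, -2.388, 0.001]
force: [0.6, 0.7, -0.5]
width: 0.434
gripper_force: 0.0
```

Call:
play_rows(
  increments="-3.6 -0.9 0 4.2 -0.13; -3.6 -0.9 0 0 -0.13; -3.6 -0.9 0 0 -0.13; -3.6 -0.9 0 0 -0.13; -3.6 -0.9 0 0 -0.13",
)

```text
clock: 34.75
position: [0.4261, 0.0814, 0.2477]
ee_rot: [-2.127, -2.312, 0.0]
force: [1.3, 0.1, 1.1]
width: 0.432
gripper_force: 0.0
```

Call:
play_rows(
  increments="-3.6 -0.9 0 0 -0.13; -3.6 -0.9 0 0 -0.13; -3.6 -0.9 0 0 -0.13; -3.6 -0.9 0 0 -0.13; -3.6 -0.9 0 0 -0.13",
)

```text
clock: 35.17
position: [0.3961, -0.1017, 0.2479]
ee_rot: [-2.127, -2.312, -0.001]
force: [1.0, 0.2, 0.5]
width: 0.436
gripper_force: 0.0
```

Call:
play_rows(
  increments="-3.6 -0.9 0 0 -0.13; -3.6 -0.9 0 0 -0.13; -3.6 -0.9 0 0 -0.13; -3.6 -0.9 0 0 -0.13; -3.6 -0.9 0 0 -0.13",
)

```text
clock: 35.58
position: [0.3665, -0.2847, 0.2481]
ee_rot: [2.126, 2.312, 0.001]
force: [1.0, -0.2, -0.0]
width: 0.438
gripper_force: 0.0
```

Call:
play_rows(
  increments="-3.4 -0.8 0 0 -0.13; 0 0 2 0 -0.13; 0 0 1.2 0 -0.13; 0 0 0 0 -0.13; 0 0 0 0 -0.13",
)

```text
clock: 36.0
position: [0.3614, -0.3175, 0.2156]
ee_rot: [-2.127, -2.31, 0.001]
force: [-0.9, 0.2, -0.2]
width: 0.436
gripper_force: 0.0
```

```bash
python3 -c "
from h import *
go(.3618,-.316,.118,4.7)
P=pts(vision.get_image('side'))
show('slot2',*discfit(P,.4543,.2652,.11,.175))
show('slot3',*discfit(P,.5097,.2733,.11,.175))
show('d1',*discfit(P,.358,-.307))"
```

```text
pos [ 0.3614 -0.3175  0.2156] yaw 4.74 shift cm [0.14 0.06 9.76] turn 0.04 F [-0.9  0.2 -0.2] w 0.436
slot2 n 240 slope deg -10.52 x@y 0.4518 ymid 0.2643 top 0.145 xr [0.4422 0.4645]
slot3 n 236 slope deg -9.89 x@y 0.5075 ymid 0.2727 top 0.1456 xr [0.4984 0.5188]
d1 n 729 slope deg -5.19 x@y 0.3602 ymid -0.3163 top 0.1564 xr [0.3553 0.3683]
```

Call:
play_rows(
  increments="0.1 0.1 2.3 0 -0.13; 0 0 3 0 -0.13; 0 0 3 0 -0.13; 0 0 1.4 0 -0.13; 0 0 0 0 -0.13",
)

```text
clock: 36.47
position: [0.3622, -0.3151, 0.1173]
ee_rot: [-2.123, -2.311, 0.001]
force: [0.2, 1.1, -0.9]
width: 0.434
gripper_force: 0.0
```

Call:
play_rows(
  increments="0 0 0 0 -1; 0 0 0 0 -1; 0 0 0 0 -1; 0 0 0 0 -1; 0 0 0 0 -1",
)

```text
clock: 36.88
position: [0.3635, -0.317, 0.1199]
ee_rot: [2.126, 2.311, 0.001]
force: [0.3, 0.4, -0.0]
width: 0.124
gripper_force: 0.0
```

Call:
play_rows(
  increments="0 0 0 0 -1; 0 0 0 0 -1; 0 0 0 0 -1; 0 0 0 0 -1; 0 0 0 0 -1",
)

```text
clock: 37.3
position: [0.3633, -0.3171, 0.1195]
ee_rot: [2.127, 2.311, 0.001]
force: [0.0, 0.3, 7.0]
width: 0.072
gripper_force: 60.0
```

Call:
play_rows(
  increments="0 0 -0.3 0 -1; 0 0 -0.5 0 -1; 0 0 -0.8 0 -1",
)

```text
clock: 37.55
position: [0.3622, -0.3164, 0.135]
ee_rot: [-2.127, -2.31, 0.001]
force: [-0.3, 0.2, -1.0]
width: 0.071
gripper_force: 60.0
```

Call:
play_rows(
  increments="0 0 -1.2 0 -1; 0 0 -2.4 0 -1; 0 0 -3.2 0 -1; 0 0 -3.3 0 -1; 0 0 -2.9 0 -1",
)

```text
clock: 37.97
position: [0.3622, -0.3172, 0.2673]
ee_rot: [2.129, 2.31, -0.0]
force: [1.6, -0.3, -1.3]
width: 0.074
gripper_force: 60.0
```

Call:
play_rows(
  increments="1 0.2 0 -4.2 -1; 2 0.4 0 0 -1; 3.2 0.7 0 0 -1; 3.6 0.8 0 0 -1; 3.6 0.8 0 0 -1",
)

```text
clock: 38.38
position: [0.3708, -0.1794, 0.2655]
ee_rot: [2.043, 2.385, 0.0]
force: [1.6, 0.2, -2.0]
width: 0.071
gripper_force: 60.0
```

Call:
play_rows(
  increments="3.6 0.8 0 0 -1; 3.6 0.8 0 0 -1; 3.6 0.8 0 0 -1; 3.6 0.8 0 0 -1; 3.6 0.8 0 0 -1",
)

```text
clock: 38.8
position: [0.3825, 0.0055, 0.2657]
ee_rot: [2.042, 2.387, 0.002]
force: [0.8, 0.6, -1.0]
width: 0.07
gripper_force: 60.0
```

Call:
play_rows(
  increments="3.6 0.8 0 0 -1; 3.6 0.8 0 0 -1; 3.6 0.8 0 0 -1; 3.6 0.8 0 0 -1; 3.6 0.8 0 0 -1",
)

```text
clock: 39.22
position: [0.3942, 0.1895, 0.2656]
ee_rot: [2.042, 2.387, 0.001]
force: [1.5, -1.1, -0.8]
width: 0.074
gripper_force: 60.0
```

Call:
play_rows(
  increments="3.3 0.8 0 0 -1; 2.2 0.5 0 0 -1; 1.2 0.3 0 0 -1; 0 0 0 0 -1; 0 0 0 0 -1",
)

```text
clock: 39.63
position: [0.3999, 0.2558, 0.2651]
ee_rot: [2.041, 2.387, -0.001]
force: [0.3, -1.5, -0.8]
width: 0.068
gripper_force: 60.0
```

```bash
python3 -c "
from h import *
go(.3990,.2567,.108,8.9)"
```

```text
pos [0.3999 0.2558 0.2651] yaw 8.94 shift cm [ 0.12 -0.07 15.71] turn 0.04 F [ 0.3 -1.5 -0.8] w 0.068
```

Call:
play_rows(
  increments="0.1 -0.1 1.2 0 -1; 0 0 3 0 -1; 0 0 1.2 0 -1; 0 0 0 0 -1; 0 0 0 0 -1",
)

```text
clock: 40.05
position: [0.3987, 0.2558, 0.2113]
ee_rot: [2.044, 2.385, -0.002]
force: [-0.2, -0.3, -1.3]
width: 0.069
gripper_force: 60.0
```

Call:
play_rows(
  increments="0 0 0.8 0 -1; 0 0 0.8 0 -1; 0 0 0.8 0 -1; 0 0 0.8 0 -1; 0 0 0.8 0 -1",
)

```text
clock: 40.47
position: [0.3986, 0.2576, 0.1703]
ee_rot: [2.041, 2.388, 0.0]
force: [0.5, -0.0, -1.2]
width: 0.066
gripper_force: 60.0
```

Call:
play_rows(
  increments="0 0 1 0 -1; 0 0 1 0 -1; 0 0 1 0 -1; 0 0 1 0 -1; 0 0 1 0 -1",
)

```text
clock: 40.88
position: [0.3991, 0.257, 0.1202]
ee_rot: [2.042, 2.387, -0.0]
force: [1.6, -4.0, 4.6]
width: 0.069
gripper_force: 60.0
```

Call:
play_rows(
  increments="0 0 0.8 0 -1; 0 0 0.5 0 -1; 0 0 0.2 0 -1; 0 0 0 0 -1; 0 0 0 0 -1",
)

```text
clock: 41.3
position: [0.4015, 0.258, 0.1085]
ee_rot: [2.042, 2.385, 0.008]
force: [-0.8, -9.5, 33.9]
width: 0.071
gripper_force: 60.3
```

Call:
play_rows(
  increments="0 0 -0.2 0 -0.13; 0 0 0 0 -0.13; 0 0 0 0 -0.13; 0 0 0 0 -0.13; 0 0 0 0 -0.13",
)

```text
clock: 41.72
position: [0.3981, 0.2577, 0.1075]
ee_rot: [-2.041, -2.388, 0.001]
force: [-0.7, 1.1, -0.2]
width: 0.381
gripper_force: 0.0
```

Call:
play_rows(
  increments="0 0 -2 0 -0.13; 0 0 -3 0 -0.13; 0 0 -3 0 -0.13; 0 0 -3 0 -0.13; 0 0 -3 0 -0.13",
)

```text
clock: 42.13
position: [0.3981, 0.2575, 0.2491]
ee_rot: [-2.041, -2.388, 0.001]
force: [0.3, -0.4, 0.1]
width: 0.438
gripper_force: 0.0
```

```bash
cat >> h.py <<'E'
def rects(P,nm,lid=(.6,.015)):
    x=P.reshape(-1,3); x=x[~np.isnan(x[:,0])]
    def rr(s,t):
        if len(s)>5:
            r=cv2.minAreaRect((s[:,:2]*1000).astype(np.float32)); print(nm,t,len(s),np.round(r[0],1),np.round(r[1],1),round(r[2],1),"z",np.median(s[:,2]).round(4))
    b=x[(abs(x[:,0]-lid[0])<.13)&(abs(x[:,1]-lid[1])<.13)&(x[:,0]>.5)]
    rr(b[(b[:,2]>.088)&(b[:,2]<.112)],"tube")
    q=x[(abs(x[:,0]-.43)<.07)&(abs(x[:,1]-.02)<.08)&(x[:,0]<.5)]
    rr(q[(q[:,2]>.106)&(q[:,2]<.13)],"grip"); rr(q[(q[:,2]>.07)&(q[:,2]<.084)],"flange")
    l=b[(b[:,2]>.018)&(b[:,2]<.032)]; print("lid",np.round(cv2.minEnclosingCircle((l[:,:2]*1000).astype(np.float32))[0],1))
E
python3 - <<'E'
from h import *
p=vision.get_image("side"); q=vision.get_image("top")
for n,i in(("side",p),("top",q)): rects(pts(i),n)
P=pts(p)
for k,c in enumerate([(.399,.2565),(.4543,.2652),(.5097,.2737),(.565,.282)]): show(f"slot{k+1}",*discfit(P,*c,.11,.175))
go(.43,.02)
a=p["frame"][90:290,110:360]; b=q["frame"][90:290,110:360]
cv2.imwrite("pics/c4.png",np.hstack([cv2.resize(x,(400,320),interpolation=cv2.INTER_CUBIC) for x in (a,b)])[...,::-1])
E
```

```text
side tube 236 [623.2  53.8] [86.5 63.8] 71.4 z 0.0943
side grip 155 [430.5  16.1] [28.7 60. ] 75.8 z 0.1127
side flange 323 [429.8  16.2] [69.  84.8] 74.1 z 0.0755
lid [608.    8.1]
top tube 283 [620.9  58.1] [80.6 64.2] 71.2 z 0.0979
top grip 173 [428.5  20.6] [25.9 59.6] 75.3 z 0.1166
top flange 376 [428.4  21.2] [66.1 84.4] 74.9 z 0.078
lid [602.1   9.6]
slot1 n 254 slope deg -10.16 x@y 0.396 ymid 0.257 top 0.1454 xr [0.3872 0.4082]
slot2 n 246 slope deg -9.99 x@y 0.452 ymid 0.2639 top 0.145 xr [0.4425 0.4636]
slot3 n 235 slope deg -10.01 x@y 0.5076 ymid 0.2733 top 0.1458 xr [0.4988 0.519 ]
slot4 n 226 slope deg -9.55 x@y 0.5635 ymid 0.2788 top 0.1453 xr [0.5549 0.5741]
pos [0.4006 0.2593 0.2522] yaw 8.96 shift cm [-24.1   -0.82  -0.11] turn None F [-0.2 -0.  -1. ] w 0.433
```

View pics/c4.png

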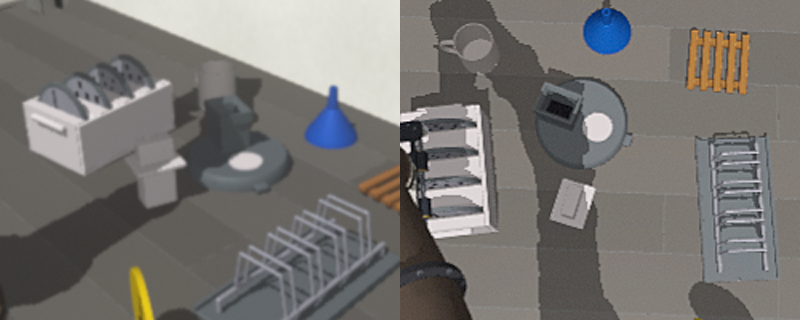

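All four discs stand at the same height (tops at home height) in the caddy, and the drainer is empty. The lid hasn't moved, with its tube at (560,103) in the right half; the pusher is at (573,203). Pusher next.

Call:
play_rows(
  increments="-3.5 -0.1 0 0 0.3; -3.5 -0.1 0 0 0.3; -3.5 -0.1 0 0 0.3; -3.5 -0.1 0 0 0.3; -3.5 -0.1 0 0 0.3",
)

```text
clock: 42.65
position: [0.4204, 0.0825, 0.2473]
ee_rot: [-2.04, -2.388, 0.001]
force: [0.6, -0.8, 0.7]
width: 0.644
gripper_force: 0.0
```

Call:
play_rows(
  increments="-3.5 -0.1 0 0 0.3; -3.4 -0.1 0 0 0.3; 0 0 0 -6.7 0.3; 0 0 0 -6.7 0.3; 0 0 0 -6.7 0.3",
)

```text
clock: 43.07
position: [0.4293, 0.015, 0.2473]
ee_rot: [-1.587, -2.71, 0.001]
force: [-0.0, 0.6, -0.2]
width: 0.653
gripper_force: 0.0
```

Call:
play_rows(
  increments="0 0 0 -6.7 0.3; 0 0 0 -6.7 0.3; 0 0 0 -6.7 0.3; 0 0 0 -6.7 0.3; 0 0 0 -6.7 0.3",
)

```text
clock: 43.48
position: [0.4292, 0.0157, 0.2472]
ee_rot: [-0.736, -3.053, 0.001]
force: [-0.3, 0.8, -0.3]
width: 0.649
gripper_force: 0.0
```

Call:
play_rows(
  increments="0 0 3 -6.6 0.3; 0 0 3 -6 0.3; 0 0 2 0 0.3; 0 0 0 0 0.3; 0 0 0 0 0.3",
)

```text
clock: 43.9
position: [0.4287, 0.0153, 0.1673]
ee_rot: [-0.407, -3.112, 0.002]
force: [-0.5, -0.4, 1.3]
width: 0.653
gripper_force: 0.0
```

```bash
python3 -c "
from h import *
go(.430,.017,.083,75.1)"
```

```text
pos [0.4287 0.0153 0.1673] yaw 75.09 shift cm [-0.1   0.21  8.43] turn -0.01 F [-0.5 -0.4  1.3] w 0.653
```

Call:
play_rows(
  increments="-0.1 0.2 2 0 0.3; 0 0 2.5 0 0.3; 0 0 2.3 0 0.3; 0 0 1.5 0 0.3; 0 0 0 0 0.3",
)

```text
clock: 44.32
position: [0.4305, 0.0173, 0.084]
ee_rot: [-0.406, -3.113, 0.001]
force: [-0.5, 0.0, -0.3]
width: 0.65
gripper_force: 0.0
```

Call:
play_rows(
  increments="0 0 0 0 -1; 0 0 0 0 -1; 0 0 0 0 -1; 0 0 0 0 -1; 0 0 0 0 -1",
)

```text
clock: 44.73
position: [0.4318, 0.0174, 0.0858]
ee_rot: [0.406, 3.114, 0.001]
force: [-0.4, 0.4, -0.6]
width: 0.336
gripper_force: 0.0
```

Call:
play_rows(
  increments="0 0 0 0 -1; 0 0 0 0 -1; 0 0 0 0 -1; 0 0 0 0 -1; 0 0 0 0 -1",
)

```text
clock: 45.15
position: [0.4311, 0.0172, 0.085]
ee_rot: [-0.406, -3.115, -0.0]
force: [-0.2, 0.2, -0.5]
width: 0.012
gripper_force: 0.0
```

Call:
play_rows(
  increments="0 0 -0.3 0 -1; 0 0 -0.5 0 -1; 0 0 -0.8 0 -1; 0 0 0 0 -1",
)

```text
clock: 45.48
position: [0.4321, 0.0172, 0.1025]
ee_rot: [0.406, 3.113, 0.001]
force: [-0.8, 0.2, 0.9]
width: 0.004
gripper_force: 0.0
```

Closed on nothing, so I need to look.

```bash
python3 - <<'E'
from h import *
p=vision.get_image("side"); q=vision.get_image("top")
for n,i in(("side",p),("top",q)): rects(pts(i),n)
a=p["frame"][90:290,110:360]; b=q["frame"][90:290,110:360]
cv2.imwrite("pics/c5.png",np.hstack([cv2.resize(x,(400,320),interpolation=cv2.INTER_CUBIC) for x in (a,b)])[...,::-1])
E
```

```text
side tube 233 [622.9  52.3] [86.1 64.4] 69.3 z 0.094
side grip 160 [430.  16.] [29.8 59.5] 79.0 z 0.1124
side flange 326 [431.4  16.7] [71.1 85. ] 74.7 z 0.0754
lid [606.2   9.6]
top tube 252 [620.8  58.8] [82.4 64.6] 70.8 z 0.0981
top flange 34 [396.1   1.9] [10.9 29. ] 75.3 z 0.0778
lid [604.9   8.2]
```

View pics/c5.png

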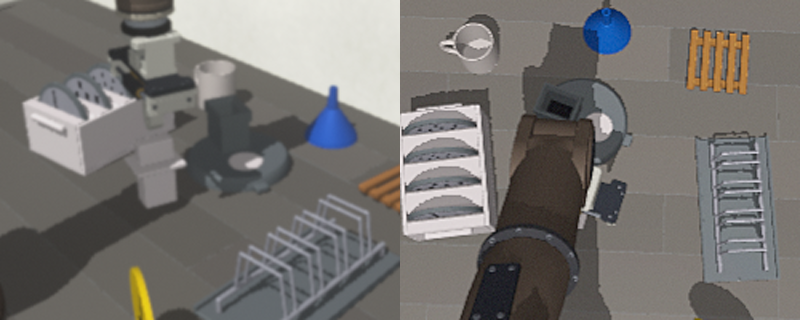

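```bash
python3 - <<'E'
from h import *
print({k:np.round(v,3) for k,v in arm.observe().items()})
p=vision.get_image("side"); P=pts(p)
for r in range(130,185,5): print(r,[P[r,c].round(3).tolist() for c in (198,207,216)])
a=p["frame"][100:230,150:280]
cv2.imwrite("pics/c6.png",cv2.resize(a,(600,600),interpolation=cv2.INTER_CUBIC)[...,::-1])
E
```

```text
{'clock': np.float64(45.583), 'joints': array([-0.578,  0.245,  0.501,  2.167, -0.17 ,  0.765,  1.345]), 'dq': array([ 0.001,  0.01 , -0.003,  0.012, -0.004, -0.006,  0.006]), 'joint_efforts': array([ 5.0000e-03, -3.9791e+01,  3.7960e+00, -2.3950e+01,  1.0000e-01,
        1.8600e-01, -6.9000e-02]), 'position': array([0.432, 0.017, 0.102]), 'ee_rot': array([4.050e-01, 3.114e+00, 1.000e-03]), 'force': array([ 0.91 , -0.507,  0.695]), 'ft_torque': array([ 0.046, -0.031, -0.041]), 'gripper_force': np.float64(0.0), 'width': np.float64(-0.0)}
130 [[0.405, -0.004, 0.258], [0.412, -0.032, 0.264], [0.435, -0.036, 0.258]]
135 [[0.399, -0.011, 0.249], [0.411, -0.031, 0.251], [0.432, -0.038, 0.247]]
140 [[0.399, -0.009, 0.235], [0.407, -0.036, 0.242], [0.421, -0.052, 0.242]]
145 [[0.398, -0.01, 0.223], [0.389, -0.061, 0.242], [0.403, -0.076, 0.243]]
150 [[0.392, -0.018, 0.215], [0.382, -0.069, 0.235], [0.405, -0.073, 0.229]]
155 [[0.529, 0.193, 0.083], [0.385, -0.063, 0.219], [0.408, -0.067, 0.213]]
160 [[0.528, 0.194, 0.066], [0.384, -0.063, 0.207], [0.406, -0.068, 0.201]]
165 [[0.526, 0.193, 0.05], [0.427, 0.0, 0.156], [0.604, 0.209, 0.018]]
170 [[0.524, 0.192, 0.035], [0.43, 0.007, 0.138], [0.602, 0.207, 0.001]]
175 [[0.523, 0.193, 0.017], [0.441, 0.024, 0.113], [0.455, 0.005, 0.115]]
180 [[0.407, 0.017, 0.114], [0.427, 0.006, 0.111], [0.449, -0.003, 0.106]]
```

View pics/c6.png

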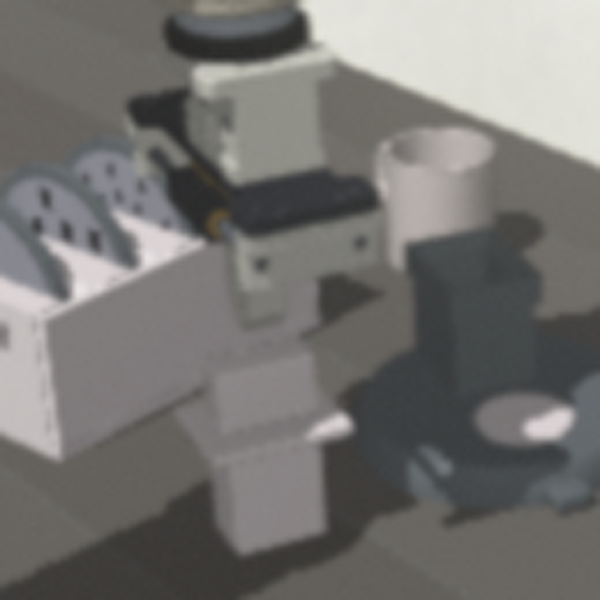

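The fingertips at (262,325) are clearly above the pusher top at (262,350), although the reported TCP z is 0.102. The reported height therefore reads low compared with the real tips. I'll measure the offset.

```bash
python3 - <<'E'
from h import *
p=vision.get_image("side"); P=pts(p)
for r in range(164,180): print(r,[P[r,c].round(3).tolist() for c in (202,204,206,208,210)])
E
```

```text
164 [[0.422, 0.015, 0.155], [0.417, -0.001, 0.162], [0.423, -0.001, 0.16], [0.428, -0.002, 0.159], [0.434, -0.003, 0.157]]
165 [[0.42, 0.013, 0.154], [0.418, 0.002, 0.158], [0.425, 0.002, 0.156], [0.429, -0.001, 0.156], [0.433, -0.004, 0.155]]
166 [[0.422, 0.016, 0.149], [0.419, 0.003, 0.155], [0.424, 0.002, 0.153], [0.428, -0.002, 0.153], [0.435, -0.001, 0.15]]
167 [[0.422, 0.016, 0.146], [0.418, 0.001, 0.153], [0.426, 0.004, 0.149], [0.429, 0.001, 0.149], [0.434, -0.002, 0.148]]
168 [[0.424, 0.02, 0.141], [0.42, 0.005, 0.148], [0.422, -0.0, 0.149], [0.428, -0.001, 0.148], [0.435, -0.0, 0.145]]
169 [[0.425, 0.022, 0.137], [0.42, 0.005, 0.145], [0.425, 0.004, 0.144], [0.431, 0.003, 0.142], [0.435, 0.001, 0.141]]
170 [[0.424, 0.02, 0.135], [0.421, 0.007, 0.141], [0.428, 0.009, 0.138], [0.434, 0.009, 0.136], [0.575, 0.201, 0.013]]
171 [[0.539, 0.193, 0.025], [0.424, 0.011, 0.136], [0.558, 0.199, 0.017], [0.566, 0.2, 0.013], [0.575, 0.202, 0.009]]
172 [[0.541, 0.196, 0.02], [0.55, 0.199, 0.016], [0.558, 0.2, 0.012], [0.564, 0.198, 0.011], [0.576, 0.204, 0.005]]
173 [[0.539, 0.194, 0.018], [0.548, 0.197, 0.014], [0.558, 0.2, 0.009], [0.568, 0.204, 0.004], [0.574, 0.202, 0.002]]
174 [[0.538, 0.193, 0.016], [0.549, 0.198, 0.009], [0.559, 0.202, 0.004], [0.566, 0.201, 0.002], [0.449, 0.023, 0.113]]
175 [[0.541, 0.198, 0.009], [0.546, 0.195, 0.008], [0.438, 0.025, 0.113], [0.443, 0.023, 0.113], [0.446, 0.019, 0.113]]
176 [[0.428, 0.029, 0.113], [0.432, 0.026, 0.113], [0.433, 0.018, 0.116], [0.439, 0.018, 0.113], [0.443, 0.014, 0.113]]
177 [[0.423, 0.022, 0.114], [0.427, 0.019, 0.114], [0.432, 0.017, 0.113], [0.435, 0.012, 0.114], [0.438, 0.008, 0.115]]
178 [[0.42, 0.017, 0.115], [0.424, 0.014, 0.114], [0.428, 0.01, 0.115], [0.433, 0.009, 0.113], [0.436, 0.005, 0.114]]
179 [[0.417, 0.013, 0.115], [0.421, 0.01, 0.114], [0.427, 0.009, 0.112], [0.431, 0.007, 0.112], [0.435, 0.004, 0.111]]
```

The tips are really at about 0.137 m, about 35 mm above the reported TCP. This also explains the shallow disc pinch. For the pusher I'll descend to a reported z of about 0.050.

Call:
play_rows(
  increments="0 0 -1.5 0 0.3; 0 0 0 0 0.3; 0 0 0 0 0.3; 0 0 0 0 0.3; 0 0 0 0 0.3",
)

```text
clock: 46.1
position: [0.4308, 0.0172, 0.1155]
ee_rot: [-0.406, -3.115, 0.0]
force: [0.5, -0.1, 1.0]
width: 0.317
gripper_force: 0.0
```

Call:
play_rows(
  increments="0 0 0 0 0.3; 0 0 0 0 0.3; 0 0 2 0 0.3; 0 0 2 0 0.3; 0 0 0 0 0.3",
)

```text
clock: 46.52
position: [0.4291, 0.017, 0.0736]
ee_rot: [-0.405, -3.111, 0.003]
force: [-0.2, 1.2, 0.4]
width: 0.635
gripper_force: 0.0
```

Call:
play_rows(
  increments="0 0 1 0 0.3; 0 0 1 0 0.3; 0 0 0.5 0 0.3; 0 0 0 0 0.3",
)

```text
clock: 46.85
position: [0.4306, 0.0171, 0.0507]
ee_rot: [-0.406, -3.114, 0.001]
force: [-0.6, -0.3, 0.2]
width: 0.652
gripper_force: 0.0
```

```bash
python3 -c "
from h import *
go(.430,.017,.050,75.1)"
```

```text
pos [0.4306 0.0171 0.0507] yaw 75.14 shift cm [ 0.06 -0.02  0.07] turn 0.04 F [-0.6 -0.3  0.2] w 0.652
```

Call:
play_rows(
  increments="0 0 0 0 -1; 0 0 0 0 -1; 0 0 0 0 -1; 0 0 0 0 -1; 0 0 0 0 -1",
)

```text
clock: 47.27
position: [0.4313, 0.0173, 0.0513]
ee_rot: [0.406, 3.115, 0.001]
force: [0.2, 0.3, 0.4]
width: 0.338
gripper_force: 0.5
```

Call:
play_rows(
  increments="0 0 0 0 -1; 0 0 0 0 -1; 0 0 0 0 -1; 0 0 0 0 -1; 0 0 0 0 -1",
)

```text
clock: 47.68
position: [0.4312, 0.0173, 0.0511]
ee_rot: [0.406, 3.115, 0.0]
force: [-0.7, 0.9, 3.2]
width: 0.282
gripper_force: 60.0
```

Call:
play_rows(
  increments="0 0 -0.3 0 -1; 0 0 -0.5 0 -1; 0 0 -0.8 0 -1; 0 0 0 0 -1",
)

```text
clock: 48.02
position: [0.4318, 0.0171, 0.0683]
ee_rot: [0.406, 3.114, 0.001]
force: [0.3, 0.0, -1.7]
width: 0.282
gripper_force: 59.9
```

Call:
play_rows(
  increments="0 0 -2 0 -1; 0 0 -3 0 -1; 0 0 -3 0 -1; 0 0 -3 0 -1; 0 0 -1.5 0 -1",
)

```text
clock: 48.43
position: [0.4324, 0.017, 0.1954]
ee_rot: [0.406, 3.111, 0.003]
force: [1.1, 0.5, -1.1]
width: 0.282
gripper_force: 59.9
```

Call:
play_rows(
  increments="0 0 0 7 -1; 0 0 0 7 -1; 0 0 0 7 -1; 0 0 0 7 -1; 0 0 0 7 -1",
)

```text
clock: 48.85
position: [0.431, 0.0172, 0.1922]
ee_rot: [1.332, 2.845, 0.001]
force: [0.1, -0.3, -1.9]
width: 0.28
gripper_force: 59.9
```

Call:
play_rows(
  increments="0 0 0 7 -1; 0 0 0 7 -1; 0 0 0 7 -1; 0 0 0 7 -1; 0 0 0 7 -1",
)

```text
clock: 49.27
position: [0.4309, 0.0171, 0.1922]
ee_rot: [-2.126, -2.312, -0.0]
force: [1.1, 0.3, -1.8]
width: 0.279
gripper_force: 59.9
```

Call:
play_rows(
  increments="0 0 0 7 -1; 0 0 0 7 -1; 0 0 0 7 -1; 0 0 0 2.9 -1; 0 0 0 0 -1",
)

```text
clock: 49.68
position: [0.431, 0.0172, 0.1921]
ee_rot: [-2.556, -1.827, -0.0]
force: [0.3, 1.0, -2.1]
width: 0.278
gripper_force: 59.9
```

```bash
python3 - <<'E'
from h import *
go(.623,.054,None,-18.8)
p=vision.get_image("side"); q=vision.get_image("top")
for n,i in(("side",p),("top",q)):
    P=pts(i); rects(P,n)
    x=P.reshape(-1,3); s=x[(abs(x[:,0]-.432)<.07)&(abs(x[:,1]-.017)<.08)]
    for lo,hi in((.16,.215),(.222,.234)):
        k=s[(s[:,2]>lo)&(s[:,2]<hi)]
        if len(k)>20: r=cv2.minAreaRect((k[:,:2]*1000).astype(np.float32)); print("held",lo,len(k),np.round(r[0],1),np.round(r[1],1),round(r[2],1))
a=p["frame"][60:260,110:360]; b=q["frame"][90:290,110:360]
cv2.imwrite("pics/c7.png",np.hstack([cv2.resize(x,(400,320),interpolation=cv2.INTER_CUBIC) for x in (a,b)])[...,::-1])
E
```

```text
pos [0.431  0.0172 0.1921] yaw -18.89 shift cm [ 9.7  16.98  0.  ] turn -0.09 F [ 0.3  1.  -2.1] w 0.278
side tube 217 [621.4  85.6] [85.6 63.8] 71.7 z 0.094
lid [604.5  41.9]
held 0.16 363 [429.6  13.5] [82.9 64.2] 72.6
held 0.222 75 [425.   -2.5] [25.7 50.5] 68.3
top tube 124 [633.3  85.4] [80.1 32.2] 71.3 z 0.0971
lid [624.4  23.7]
```

View pics/c7.png

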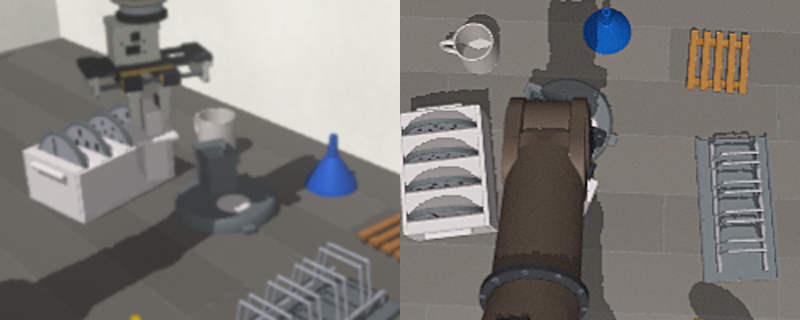

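The lid has been knocked about 32 mm toward +y: in the left half, the tube is now at (215,165). The pusher is held upright at (155,130). I'll hover over the new tube position and compare again.

Call:
play_rows(
  increments="1.5 1.9 0 0 -1; 2.4 3 0 0 -1; 2.5 3.1 0 0 -1; 2.5 3.1 0 0 -1; 2.3 2.8 0 0 -1",
)

```text
clock: 50.2
position: [0.6007, 0.0798, 0.1916]
ee_rot: [-2.55, -1.834, -0.0]
force: [0.7, 0.2, -1.6]
width: 0.282
gripper_force: 59.9
```

Call:
play_rows(
  increments="1.5 1.9 0 0 -1; 0 0 0 0 -1; 0 0 0 0 -1; 0 0 0 0 -1",
)

```text
clock: 50.53
position: [0.6208, 0.0859, 0.1916]
ee_rot: [-2.553, -1.831, 0.002]
force: [-1.1, -0.8, -1.7]
width: 0.282
gripper_force: 59.9
```

```bash
python3 - <<'E'
from h import *
go(.6215,.0865,.0811,-18.5)
p=vision.get_image("side"); P=pts(p); x=P.reshape(-1,3); rects(P,"side",(.605,.045))
s=x[(abs(x[:,0]-.622)<.09)&(abs(x[:,1]-.0865)<.09)]
for lo,hi in((.088,.104),(.13,.205),(.195,.23)):
    k=s[(s[:,2]>lo)&(s[:,2]<hi)]
    if len(k)>20: r=cv2.minAreaRect((k[:,:2]*1000).astype(np.float32)); print(lo,len(k),np.round(r[0],1),np.round(r[1],1),round(r[2],1),np.percentile(k,[1,50,99],0).round(3).tolist())
a=p["frame"][60:220,170:370]
cv2.imwrite("pics/c8.png",cv2.resize(a,(750,600),interpolation=cv2.INTER_CUBIC)[...,::-1])
E
```

```text
pos [0.6208 0.0859 0.1916] yaw -18.72 shift cm [ 0.09  0.06 11.05] turn -0.22 F [-1.1 -0.8 -1.7] w 0.282
side tube 217 [621.6  86.8] [88.  62.5] 71.5 z 0.0938
lid [605.2  39.8]
0.088 217 [621.6  86.8] [88.  62.5] 71.5 [[0.581, 0.04, 0.088], [0.625, 0.086, 0.094], [0.658, 0.13, 0.099]]
0.13 370 [608.2  79.9] [33.9 68.6] 15.6 [[0.596, 0.052, 0.14], [0.61, 0.061, 0.17], [0.632, 0.114, 0.201]]
0.195 299 [620.6  81.9] [83.7 66.5] 71.2 [[0.581, 0.036, 0.196], [0.608, 0.061, 0.215], [0.651, 0.128, 0.23]]
```

View pics/c8.png

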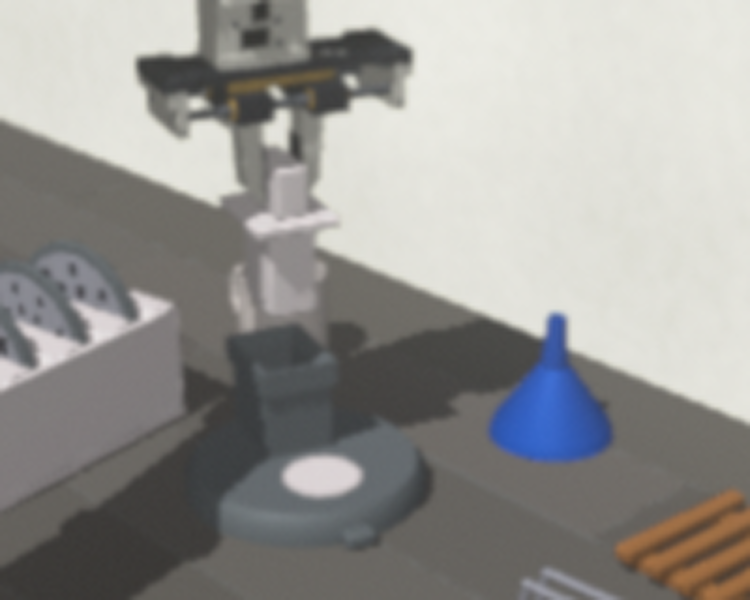

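The pusher hangs upright at (290,240) just above the tube mouth at (290,345), slightly toward −y. I'll shift it about 3 mm and go down slowly.

Call:
play_rows(
  increments="0.3 0.1 1 -0.2 -1; 0 0 1.5 0 -1; 0 0 1 0 -1; 0 0 0.4 0 -1; 0 0 0 0 -1",
)

```text
clock: 51.0
position: [0.6223, 0.0892, 0.1518]
ee_rot: [-2.549, -1.834, 0.003]
force: [-0.3, 0.5, -1.8]
width: 0.28
gripper_force: 59.9
```

Call:
play_rows(
  increments="0 0 0.4 0 -1; 0 0 0.4 0 -1; 0 0 0.4 0 -1; 0 0 0 0 -1",
)

```text
clock: 51.33
position: [0.6231, 0.0893, 0.141]
ee_rot: [-2.55, -1.834, 0.0]
force: [-1.1, -0.1, 0.2]
width: 0.281
gripper_force: 59.9
```

Call:
play_rows(
  increments="0 0 0.4 0 -1; 0 0 0.4 0 -1; 0 0 0.4 0 -1; 0 0 0 0 -1",
)

```text
clock: 51.67
position: [0.6231, 0.0892, 0.1279]
ee_rot: [-2.55, -1.834, 0.002]
force: [0.2, 0.2, -1.6]
width: 0.28
gripper_force: 59.9
```

Call:
play_rows(
  increments="0 0 0.5 0 -1; 0 0 0.5 0 -1; 0 0 0.5 0 -1; 0 0 0 0 -1",
)

```text
clock: 52.0
position: [0.6229, 0.0892, 0.1127]
ee_rot: [-2.55, -1.834, 0.002]
force: [-0.2, -0.2, -1.1]
width: 0.281
gripper_force: 59.9
```

Sliding in freely. Home is expected at about 0.081.

Call:
play_rows(
  increments="0 0 0.7 0 -1; 0 0 0.7 0 -1; 0 0 0.7 0 -1; 0 0 0.5 0 -1; 0 0 0 0 -1",
)

```text
clock: 52.42
position: [0.6227, 0.0892, 0.0866]
ee_rot: [-2.55, -1.834, 0.003]
force: [-0.3, -0.7, -1.0]
width: 0.28
gripper_force: 59.9
```

Call:
play_rows(
  increments="0 0 0.3 0 -1; 0 0 0.3 0 -1; 0 0 0.1 0 -1; 0 0 0 0 -1",
)

```text
clock: 52.75
position: [0.6236, 0.0892, 0.0813]
ee_rot: [-2.55, -1.834, -0.001]
force: [-0.3, 0.5, 0.6]
width: 0.276
gripper_force: 59.9
```

Call:
play_rows(
  increments="0 0 0.2 0 -1; 0 0 0 0 -1; 0 0 0 0 -1",
)

```text
clock: 53.0
position: [0.6238, 0.0892, 0.0811]
ee_rot: [-2.55, -1.834, -0.002]
force: [-6.3, -0.3, 18.7]
width: 0.277
gripper_force: 60.0
```

Call:
play_rows(
  increments="0 0 0.1 0 -1; 0 0 0 0 -1; 0 0 0 0 -1",
)

```text
clock: 53.25
position: [0.6238, 0.0893, 0.081]
ee_rot: [-2.55, -1.834, -0.003]
force: [-9.5, 0.3, 27.4]
width: 0.279
gripper_force: 60.0
```

Call:
play_rows(
  increments="0 0 -0.3 0 -1; 0 0 0 0 0.3; 0 0 0 0 0.3; 0 0 0 0 0.3; 0 0 0 0 0.3",
)

```text
clock: 53.67
position: [0.6234, 0.0893, 0.0807]
ee_rot: [-2.55, -1.835, 0.0]
force: [0.1, 0.2, 0.3]
width: 0.523
gripper_force: 0.0
```

Call:
play_rows(
  increments="0 0 0 0 0.3; 0 0 0 0 0.3; 0 0 -1 0 0.3; 0 0 -2 0 0.3; 0 0 -3 0 0.3",
)

```text
clock: 54.08
position: [0.6218, 0.089, 0.1401]
ee_rot: [-2.549, -1.833, 0.006]
force: [0.2, 0.8, -0.2]
width: 0.652
gripper_force: 0.0
```

Call:
play_rows(
  increments="0 0 -3 0 0.3; 0 0 -3 0 0.3; -1.5 -3 0 0 0.3; -1.5 -3 0 0 0.3; -1.5 -3 0 0 0.3",
)

```text
clock: 54.5
position: [0.5232, 0.0746, 0.2018]
ee_rot: [2.55, 1.834, 0.002]
force: [-1.0, 0.9, -0.4]
width: 0.647
gripper_force: 0.0
```

Call:
play_rows(
  increments="-1.5 -3 0 0 0.3; -1.5 -3 0 0 0.3; -3 -2 0 0 0.3; -3 -2 0 0 0.3; -3 -1 0 0 0.3",
)

```text
clock: 54.92
position: [0.3789, -0.0041, 0.201]
ee_rot: [-2.548, -1.835, -0.0]
force: [0.6, -1.9, -0.2]
width: 0.647
gripper_force: 0.0
```

Call:
play_rows(
  increments="-3.5 0 0 0 0.3; -3.5 0 0 0 0.3; -3.5 0 0 0 0.3; -3.5 0 0 0 0.3; 0 0 0 0 0.3",
)

```text
clock: 55.33
position: [0.3346, -0.1416, 0.2015]
ee_rot: [-2.557, -1.825, -0.003]
force: [0.2, 0.8, 0.3]
width: 0.645
gripper_force: 0.0
```

```bash
python3 - <<'E'
from h import *
p=vision.get_image("side"); q=vision.get_image("top"); print(arm.observe()["position"])
P=pts(p); x=P.reshape(-1,3)
for k,c in enumerate([(.399,.2565),(.4543,.2652),(.5097,.2737),(.565,.282)]): show(f"slot{k+1}",*discfit(P,*c,.11,.175))
for n,i in (("side",P),("top",pts(q))):
    x=i.reshape(-1,3); s=x[(abs(x[:,0]-.622)<.06)&(abs(x[:,1]-.087)<.06)]
    print(n,"flange top z",np.median(s[(s[:,2]>.1)&(s[:,2]<.115)][:,2]),"grip top",np.percentile(s[:,2],98))
    l=x[(abs(x[:,0]-.605)<.11)&(abs(x[:,1]-.045)<.11)&(x[:,2]>.015)&(x[:,2]<.035)]
    print("lid z",np.median(l[:,2]),np.linalg.lstsq(np.c_[l[:,:2],np.ones(len(l))],l[:,2],rcond=None)[0])
a=p["frame"][60:260,110:360]; b=q["frame"][60:260,110:360]
cv2.imwrite("pics/c9.png",np.hstack([cv2.resize(x,(400,320),interpolation=cv2.INTER_CUBIC) for x in (a,b)])[...,::-1])
E
```

```text
[ 0.33661507 -0.13734952  0.20150689]
slot1 n 256 slope deg -10.39 x@y 0.3962 ymid 0.2564 top 0.1455 xr [0.3876 0.4084]
slot2 n 151 slope deg -10.58 x@y 0.4501 ymid 0.2738 top 0.1456 xr [0.4423 0.4652]
slot3 n 16 slope deg -3.69 x@y 0.5057 ymid 0.2768 top 0.1234 xr [0.503  0.5083]
slot4 n 30 slope deg -21.01 x@y 0.5696 ymid 0.2419 top 0.1282 xr [0.5658 0.5766]
side flange top z 0.10483376668951427 grip top 0.1429710089576999
lid z 0.022160352787596982 [0.01013024 0.01789049 0.01572818]
top flange top z 0.1081870949405297 grip top 0.1490286946428315
lid z 0.025460611697535773 [0.00440185 0.00180131 0.02254542]
```

View pics/c9.png

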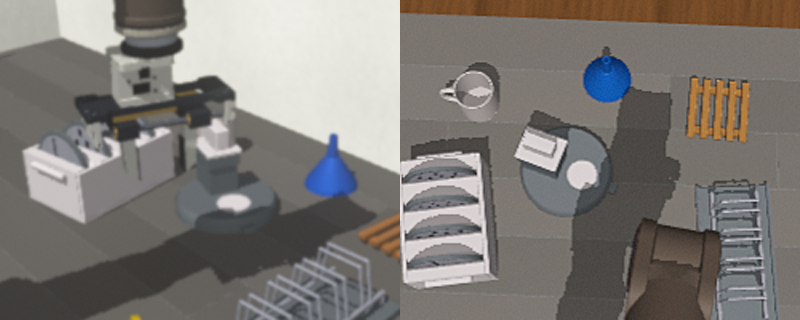

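The pusher is home: flange top at about 0.108 m and grip top at about 0.146 m, at (540,148) in the right half. The lid lies flat, the four discs are seated in the caddy, and the bystanders are in place.

```bash
python3 -c "
from h import *
print(job.sign_off())"
```

```text
the job is handed in; nothing more can be done
None
```

All four grey discs are fully home in the caddy slots, the pusher is seated in the feed tube, the lid lies flat, the mug, trivet and funnel look undisturbed, and the job is handed in (result not reported back).

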